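# Tumble the tube block off its parking step into the warming bay

### The job

The aluminium tube block is parked on its side on the warmer's upper step, mostly under the little shelf. Draw it out and tumble it over the step's edge so that it first comes to rest leaning on that edge with its leading edge on the bay floor, then roll it on the same way until it stands in the bay with its wells facing up, and push it back square and flush against the step. Roll it, never carry it clear of the warmer, and leave the two bottles on the shelf, the carton and the timer undisturbed.

Things in the scene. Friction and masses are not known exactly. Their poses are not given: they have to be found in the camera images.
- warmer: White block warmer, 134 x 336 mm, fixed to the table; its place and yaw vary. Origin at table height, midway across its width, straight below its step's edge; z up, y along its length. On the +y side is the low warming bay, on the -y side the parking step with a shelf over its rear. Bay and step are 130 mm wide (x = -65 to 65 mm).
- bay: The warming bay's flat dark steel floor, part of the warmer; same origin and axes as the warmer. Its top is 18 mm above the origin and runs from the step's face (y = 0) to y = 156 mm; open at the sides and the end.
- step: The parking step, part of the warmer, same origin and axes: top 40 mm above the origin, from y = 0 to -170 mm. Its upright face to the bay (the plane y = 0) is 22 mm high and ends above in a sharp edge.
- shelf: Fixed shelf over the rear of the step, part of the warmer, same origin and axes: board from y = -75 to -170 mm, underside 114 mm, top 124 mm above the origin, 130 mm wide, on an upright panel at y = -162 to -170 mm. A wire rail round it reaches 159 mm and two bottles stand on it: the block's rear cannot be reached from straight above.
- block: Loose aluminium tube block 60 x 60 x 90 mm, 0.48 to 0.78 kg. Origin: centre of its plain 60 x 60 mm end; z points to the wells at the other end (z = 90 mm). At the start it lies on the step, z along the warmer's -y (within 5 degrees), y up, its plain end 35 to 55 mm behind the step's edge, so 20 to 40 mm out from under the shelf.
- block_center (a point): Middle of the block, 45 mm from either end. Once it has passed the step's edge the block, if let go, tips and stays leaning 25 to 30 degrees. Rolled on about its lower leading edge (block y = -30 mm, z = 0) it balances at about 56 degrees and falls the rest of the way onto its plain end.
- wells_face (a point): Centre of the block's end face with the wells: four round wells 21 mm wide and 70 mm deep, centres 14.5 mm either way from this point.
- saline: White bottle with a blue cap, 48 mm wide, 104 mm high, loose on the shelf; origin under its base, z up. Bystander.
- iodine: Brown bottle with a white cap, 42 mm wide, 88 mm high, loose on the shelf; origin under its base, z up. Bystander; the bottles may have changed places.
- carton: White and green carton 46 x 85 x 60 mm, loose on the table to the left of the warmer; origin under its base, z up. Bystander.
- clock: Flat white digital timer 60 x 64 x 18 mm, loose on the table beyond the warmer; origin under its base, z up. Bystander.
Mind the look-alikes: they are no part of the job. Leave any purple, red or yellow look-alike of the block alone.

How it is judged:
By the outcome, as a careful person would: the job done as asked, in the order asked, and still so for the second after the job is handed in, with the robot touching nothing.
It also fails if it takes over 58 s, if anything falls off the work surface, if the arm or the gripper's body presses on something with over 40 N, if the wrist force passes 120 N, or if a joint passes its speed limit or range.

### The arm

A 6-joint arm with a two-finger parallel gripper is mounted at the origin on a cart in front of the work surface, level with it; the furniture and walls round the work are solid. World frame = base frame: x ahead of the robot, y to its left, z up, the work surface at z = 0. Lengths are in m, angles in degrees, forces in N, time in s.
With the tool pointing down it reaches from about 0.4 to 0.825 m from the base axis. Payload 7 kg.
Tool frame: the origin (TCP) lies midway between the tips of the shut fingers; the grasp point (between the pads) lies 19 mm behind it (ctrl.grasp_offset is the distance from the TCP to the grasp point, in m); z points along the fingers, x is the direction in which the jaws open and shut, and the axes are right-handed (so a half turn about z gives the same grasp; the last joint's range is limited). The gripper opens to 88 mm and grips with 3 to 60 N. Pads are 19 mm wide; open, the fingers measure 130 mm over their backs; the gripper's body (78 mm by 193 mm) begins 47 mm behind the grasp point.
Start: joints at [-56.488, 20.546, 0.682, 0, -70.136, -16.507], TCP at [0.197, -0.645, 0.198] pointing down, gripper open.
Joint ranges: [-176.03, 176.03], [-82.01, 121.73], [-58.28, 71.71], [-173.87, 95.51], [-174.79, -0.11], [-173.66, 173.66]. Speed limits (degrees/s): [136.94, 136.94, 172.46, 180, 180, 180].

### API

Orientations are given as [roll, pitch, yaw] about the fixed x, y, z axes, in that order (R = Rz(yaw) Ry(pitch) Rx(roll)).
In Python, from plant import sensors, snapshot, order, ctrl gives the robot as it stands.
- The arm moves only by the tool send_rows, never from a script. Its argument "commands" is a list of rows, each a list of 3 entries, a list of its own where there are three numbers: the closure, from 0 (fully open) to 1 (shut), then the shift along the world's x, y, z in units of 0.25 m (1.0 is 0.25 m), then the turn, a rotation vector about the world's x, y, z in units of 360 degrees (1.0 is 360 degrees). In form: [[hand, [x, y, z], [ax, ay, az]], ...]. A call has 1 to 12 rows; each row shifts and turns the pose as measured when the row begins; what a row does not reach is not made up. A row lasts 1/10 s, in which the tool goes at most 50 mm and 8.59 degrees, less where a joint would pass 70% of its speed; a pose out of reach is approached as far as the arm can. A call with a number of a shift or a turn outside -1 to 1 is refused whole. A call with a gripper value outside its range is refused whole. The fingers move at their own pace and stop on an object; the grip force is fixed at half the most. Time passes only in rows, so rows that do not move let the fingers close. It gives the time, the measured TCP pose, the force and the opening at its end, in the units of the state.
- sensors.get_obs(): the state, without advancing time (a new reading comes with each control period).
- snapshot(name): name is "side" or "top" or "wrist"; returns a dict with "color" (400x640x3 uint8, blue, green, red), "z_map" (400x640 float32, m along the optical axis (not along the pixel's ray), 0 where there is no reading), "mtx" (3x3 intrinsics, pixels), "xyz" and "attitude" of the camera in the world. Camera axes: x right, y down, z forward; pixel columns grow to the right and rows downward; lengths in m; the calibration is good to about 2 mm. A picture is of the moment at which its call begins.
- order.close_job(): hands the job in, once; it reports no verdict.
The state is a dict: "clock": time; "joint_pos": joint angles; "qvel": joint speeds; "tau": joint torques, N m; "tool_pos": TCP position; "orientation": TCP orientation; "force": force on the tool from outside, world axes, zero at the start; "moment": the same for the moment, N m; "opening": finger opening in m.
Only numpy, scipy, OpenCV 4.12 (cv2) and the standard library are available. Lean on these libraries where they do the work, as an engineer would, in place of code of your own. Each camera call takes 0.05 s, during which the arm holds its last target.

## Working session

There is one attempt and no reset: what is moved stays moved. The work goes in short steps, Python scripts to look and compute and a tool call to move; the robot and the scene stay as the last step left them, time stands still between calls to the robot, and variables do not carry over. Pictures are saved under pics/ and viewed, and the job is handed in when it is done.

Besides the shell and the picture viewer there is one more tool, called after ">>>" by a JSON object that holds its "api" and its "payload". send_rows: Moves the arm, as the interface text tells. Its arguments: {"type":"object","properties":{"commands":{"type":"array","items":{"type":"array"}}},"required":["commands"]}

```bash
ls; mkdir -p pics; python3 - <<'E'
from plant import sensors, snapshot, order, ctrl
import cv2, numpy as np
print(sensors.get_obs()); print(ctrl.grasp_offset)
for n in ["side","top","wrist"]:
    s=snapshot(n); cv2.imwrite(f"pics/{n}0.png",s["color"]); np.savez(f"pics/{n}0.npz",**s)
    print(n,s["mtx"],s["xyz"],s["attitude"])
E
```

```text
pics
{'clock': 0.0, 'joint_pos': array([-5.64881014e+01,  2.05933846e+01,  6.34410962e-01, -2.08084225e-02,
       -7.01368308e+01, -1.65064724e+01]), 'qvel': array([-0.00558937,  0.02837341,  0.06692436,  0.06335925, -0.06203552,
        0.03263771]), 'tau': array([ 1.10818610e-04, -5.82724214e+01,  2.93062305e+01,  6.99745148e+00,
        7.05741797e-03, -1.54878280e-04]), 'tool_pos': array([ 0.19722268, -0.64497929,  0.19680341]), 'orientation': array([-1.79991532e+02, -9.74142830e-02,  1.06998332e+02]), 'force': array([-0.17581688, -0.09416381, -0.41176752]), 'moment': array([-0.00055819, -0.00643996,  0.02961439]), 'opening': 0.0878340058598761}
0.0188
side [[374.50538506   0.         321.66105685]
 [  0.         374.50538506 203.57794135]
 [  0.           0.           1.        ]] [0.70738633 0.40534787 1.14052192] [-1.50268175e+02  1.60983076e-01  1.70369113e+02]
top [[455.64570702   0.         311.63658949]
 [  0.         455.64570702 196.69089432]
 [  0.           0.           1.        ]] [ 0.47836889 -0.18242025  1.21192914] [-173.79856105   -0.21464899  -88.90048687]
wrist [[355.62182764   0.         327.73404451]
 [  0.         355.62182764 197.025598  ]
 [  0.           0.           1.        ]] [ 0.12692009 -0.66676114  0.38360472] [ 1.64126201e+02 -1.28934998e-02  1.07024089e+02]
```

View pics/side0.png

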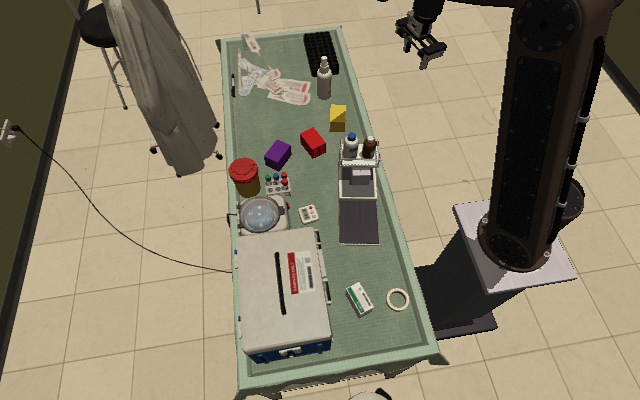

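View pics/top0.png

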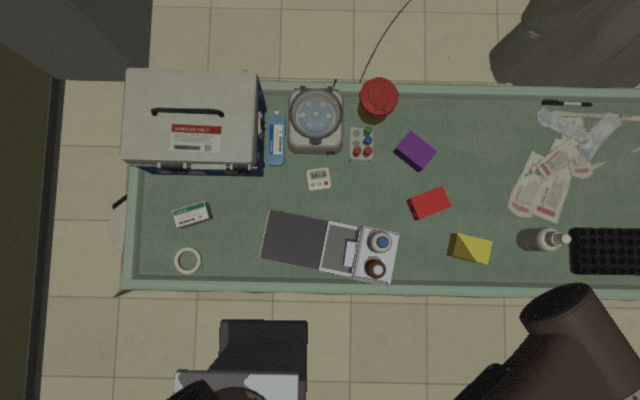

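View pics/wrist0.png

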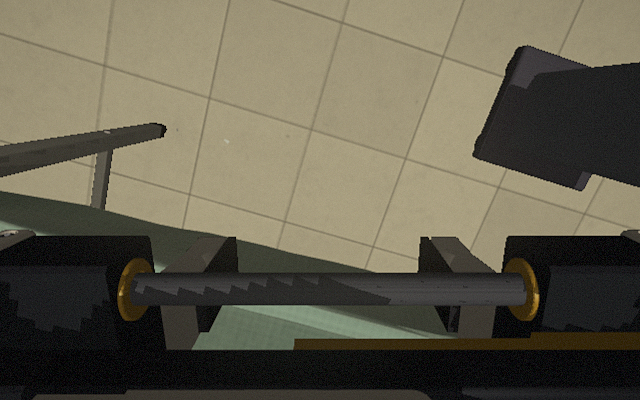

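```bash
cat > h.py <<'E'
import numpy as np, cv2
from scipy.spatial.transform import Rotation as R
def cam(n):
    s=np.load(f"pics/{n}.npz") if isinstance(n,str) else n
    return s, s["mtx"], np.array(s["xyz"]), R.from_euler("xyz",s["attitude"],degrees=True).as_matrix()
def ray(n,uv,z):
    s,K,p,A=cam(n); uv=np.atleast_2d(uv).astype(float)
    d=(A@np.linalg.inv(K)@np.c_[uv,np.ones(len(uv))].T).T
    return p+d*((z-p[2])/d[:,2])[:,None]
def pts(n):
    s,K,p,A=cam(n); v,u=np.mgrid[0:400,0:640]; z=s["z_map"]
    c=np.stack([(u-K[0,2])/K[0,0]*z,(v-K[1,2])/K[1,1]*z,z],-1)
    return c@A.T+p
def proj(n,P):
    s,K,p,A=cam(n); c=(np.atleast_2d(P)-p)@A; q=c@K.T; return q[:,:2]/q[:,2:]
E
python3 - <<'E'
from h import *
t=cv2.imread("pics/top0.png")[190:300,240:420]; cv2.imwrite("pics/topc.png",cv2.resize(t,None,fx=4.4,fy=4.4,interpolation=cv2.INTER_CUBIC))
t=cv2.imread("pics/side0.png")[120:255,320:400]; cv2.imwrite("pics/sidec.png",cv2.resize(t,None,fx=4.4,fy=4.4,interpolation=cv2.INTER_CUBIC))
P=pts("top0")
for uv in [(290,240),(340,240),(340,262),(348,250),(320,222),(390,232),(380,240),(375,268),(190,213),(318,178),(300,280)]:
    print(uv,P[uv[1],uv[0]].round(4))
E
```

```text
(290, 240) [ 0.4935 -0.1301  0.0169]
(340, 240) [ 0.4957 -0.2594  0.0357]
(340, 262) [ 0.4398 -0.2599  0.0385]
(348, 250) [ 0.471  -0.2749  0.0996]
(320, 222) [ 0.5418 -0.2076  0.0191]
(390, 232) [ 0.5145 -0.3665  0.159 ]
(380, 240) [ 0.4945 -0.3331  0.2268]
(375, 268) [ 0.4339 -0.325   0.2096]
(190, 213) [0.556  0.1223 0.0611]
(318, 178) [ 0.6589 -0.2004  0.0137]
(300, 280) [ 0.3908 -0.1584  0.0143]
```

View pics/topc.png

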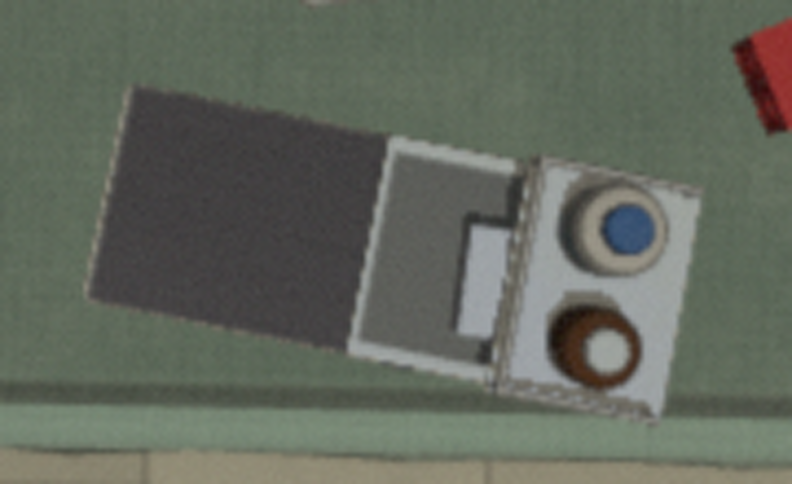

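View pics/sidec.png

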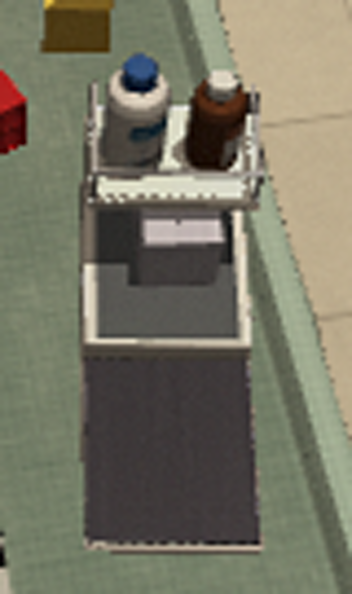

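```bash
python3 - <<'E'
from h import *
im=cv2.imread("pics/top0.png"); P=pts("top0")
# bay floor mask: dark, neutral
roi=np.zeros(im.shape[:2],bool); roi[200:290,250:335]=1
m=(roi&(im.max(2)<100)&(im.max(2).astype(int)-im.min(2)<22)&(im[:,:,1].astype(int)-im[:,:,2]<6)).astype(np.uint8)
m=cv2.morphologyEx(m,cv2.MORPH_OPEN,np.ones((3,3)))
n,l,st,c=cv2.connectedComponentsWithStats(m); k=1+st[1:,4].argmax(); m=(l==k)
cs=max(cv2.findContours(m.astype(np.uint8),0,2)[0],key=cv2.contourArea)
W=ray("top0",cs[:,0,:],.018)[:,:2]
r=cv2.minAreaRect((W*1000).astype(np.float32)); print("bay",st[k],r,cv2.boxPoints(r))
# block top from depth
h=(P[:,:,2]>.088)&(P[:,:,2]<.108)
b=np.zeros_like(h); b[235:275,335:362]=1
m2=(h&b).astype(np.uint8); print(m2.sum())
v,u=np.nonzero(m2); W=ray("top0",np.c_[u,v],.1)[:,:2]
r=cv2.minAreaRect((W*1000).astype(np.float32)); print("block",r,cv2.boxPoints(r), P[m2>0][:,2].mean())
t=im.copy(); t[m]=(0,0,255); t[m2>0]=(0,255,0); cv2.imwrite("pics/m.png",cv2.resize(t[190:300,240:420],None,fx=4,fy=4,interpolation=0))
E
```

```text
bay [ 261  209   67   61 3032] ((496.7489318847656, -139.598388671875), (156.82342529296875, 132.5305633544922), 79.79035949707031) [[ 417.6344  -205.02298]
 [ 548.06647 -228.51407]
 [ 575.86346  -74.1738 ]
 [ 445.4314   -50.68271]]
233
block ((463.0664367675781, -278.0245666503906), (23.824874877929688, 59.99809265136719), 79.88040924072266) [[ 431.44104 -284.48074]
 [ 490.50574 -295.0226 ]
 [ 494.69183 -271.5684 ]
 [ 435.62714 -261.02652]] 0.09934722198893807
```

View pics/m.png

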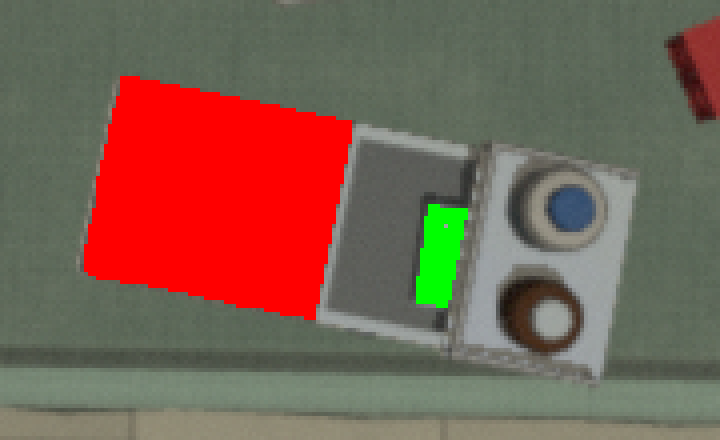

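```bash
cat >> h.py <<'E'
O=np.array([.4829,-.2165,0.]); WA=np.radians(-10.2)
Rw=R.from_euler("z",WA).as_matrix()
def w2W(p): return O+Rw@np.asarray(p,float)
def W2w(p): return Rw.T@(np.asarray(p)-O)
def tool(alpha,dyaw=0):  # tool pointing down at 0, toward -wy at 90
    return R.from_matrix(Rw)*R.from_euler("z",dyaw,degrees=True)*R.from_euler("x",-alpha,degrees=True)*R.from_euler("xyz",[180,0,180],degrees=True)
def plan(p1,R1,n=None,hand=0,cur=None,dec=3,arc=None):
    from plant import sensors
    o=sensors.get_obs(); p0=o["tool_pos"]; R0=R.from_euler("xyz",o["orientation"],degrees=True)
    rv=(R1*R0.inv()).as_rotvec(degrees=True); d=np.asarray(p1)-p0
    n=n or int(np.ceil(max(np.linalg.norm(d)/.045,np.linalg.norm(rv)/8,1)))
    print("w tcp now",(W2w(p0)*1000).round(1),"total mm",(d*1000).round(1),"rot",rv.round(1),"n",n)
    print("row",hand,(d/.25/n).round(4).tolist(),(rv/360/n).round(4).tolist())
E
python3 - <<'E'
from h import *
from plant import ctrl,sensors
print([a for a in dir(ctrl) if a[0]!='_'])
print(tool(0).as_euler("xyz",degrees=True),tool(50).as_matrix()[:,2])
plan(w2W([-8.6e-3,.08,.35]),tool(0))
E
```

```text
['PlanningError', 'grasp_offset']
[180.    0.  169.8] [-0.13565478 -0.75393758 -0.64278761]
w tcp now [-205.2 -472.4  197.1] total mm [291.4 508.9 152.9] rot [-0.  -0.1 62.8] n 14
row 0 [0.0832, 0.1454, 0.0437] [-0.0, -0.0, 0.0125]
```

>>> {"api": "send_rows", "payload": {"commands": [[0,[0,0,0.18],[0,0,0]],[0,[0,0.05,0.18],[0,0,0.0125]],[0,[0.06,0.12,0.14],[0,0,0.0125]],[0,[0.09,0.15,0.08],[0,0,0.0125]],[0,[0.09,0.16,0.02],[0,0,0.0125]],[0,[0.09,0.16,0],[0,0,0.0125]],[0,[0.09,0.16,0],[0,0,0.0125]],[0,[0.09,0.16,0],[0,0,0.0125]],[0,[0.09,0.16,0],[0,0,0.0125]],[0,[0.09,0.16,0],[0,0,0.0125]],[0,[0.09,0.16,0],[0,0,0.0125]],[0,[0.09,0.16,0],[0,0,0.0125]]]}}

```text
clock: 1.35
tool_pos: [0.415, -0.2307, 0.3464]
orientation: [-179.9, -0.5, 157.9]
force: [0.3, 0.1, -0.3]
opening: 0.0877
```

```bash
python3 - <<'E'
from h import *
from plant import sensors
print(sensors.get_obs()["joint_pos"].round(1))
plan(w2W([-8.6e-3,.08,.30]),tool(50))
E
```

```text
[ -5.3  -2.2  -7.9  -0.  -84.8 -16.8]
w tcp now [-64.3 -26.  346.4] total mm [ 73.6  94.5 -46.4] rot [-48.1  13.4  11.4] n 7
row 0 [0.0421, 0.054, -0.0265] [-0.0191, 0.0053, 0.0045]
```

>>> {"api": "send_rows", "payload": {"commands": [[0,[0.042,0.054,-0.026],[-0.019,0.005,0.0045]],[0,[0.042,0.054,-0.026],[-0.019,0.005,0.0045]],[0,[0.042,0.054,-0.026],[-0.019,0.005,0.0045]],[0,[0.042,0.054,-0.026],[-0.019,0.005,0.0045]],[0,[0.042,0.054,-0.026],[-0.019,0.005,0.0045]],[0,[0.042,0.054,-0.026],[-0.019,0.005,0.0045]],[0,[0.042,0.054,-0.026],[-0.019,0.005,0.0045]]]}}

```text
clock: 2.05
tool_pos: [0.4954, -0.1283, 0.3068]
orientation: [-129.2, 1.5, 171.5]
force: [1.6, -0.2, -0.7]
opening: 0.088
```

```bash
python3 - <<'E'
from h import *
from plant import sensors
print(sensors.get_obs()["joint_pos"].round(1))
plan(w2W([-8.6e-3,.08,.25]),tool(50))
from plant import snapshot
s=snapshot("wrist"); cv2.imwrite("pics/w1.png",s["color"]); np.savez("pics/w1.npz",**s)
E
```

```text
[ 35.1  11.8 -29.5  34.9 -88.6 -58.2]
w tcp now [ -3.3  89.  306.8] total mm [ -6.8  -7.9 -56.8] rot [ 1.   1.3 -1.7] n 2
row 0 [-0.0136, -0.0158, -0.1135] [0.0014, 0.0018, -0.0024]
```

View pics/w1.png

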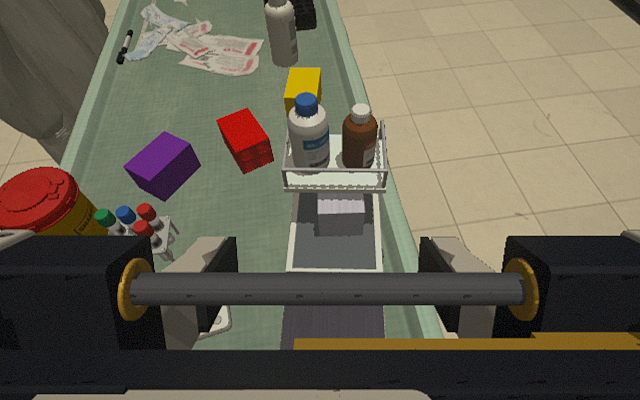

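```bash
python3 - <<'E'
from h import *
P=pts("w1"); Q=(P-O)@Rw*1000
im=np.load("pics/w1.npz")["color"]
cv2.imwrite("pics/w1c.png",cv2.resize(im[165:275,270:400],None,fx=6,fy=5.4,interpolation=cv2.INTER_CUBIC))
roi=np.zeros((400,640),bool); roi[180:272,285:390]=1
top=roi&(abs(Q[:,:,2]-100)<5)&(Q[:,:,1]>-74)&(abs(Q[:,:,0])<62)
fr=roi&(Q[:,:,2]>48)&(Q[:,:,2]<94)&(abs(Q[:,:,0])<60)&(Q[:,:,1]>-70)
st=roi&(abs(Q[:,:,2]-40)<4)&(Q[:,:,1]>-45)
for n,m in(("top",top),("front",fr),("step",st)):
    q=Q[m]; print(n,len(q),np.percentile(q,[2,50,98],axis=0).round(1).tolist())
q=Q[fr]; print("front yaw",np.degrees(np.arctan(np.polyfit(q[:,0],q[:,1],1)[0])))
E
```

```text
top 667 [[-38.1, -73.5, 95.3], [-8.7, -62.7, 99.6], [19.2, -53.7, 101.1]]
front 784 [[-38.5, -56.8, 49.3], [-10.2, -54.9, 72.4], [19.0, -52.9, 93.4]]
step 2799 [[-63.0, -44.1, 38.2], [-0.2, -22.4, 39.9], [61.3, -2.3, 41.6]]
front yaw 3.094895913666672
```

View pics/w1c.png

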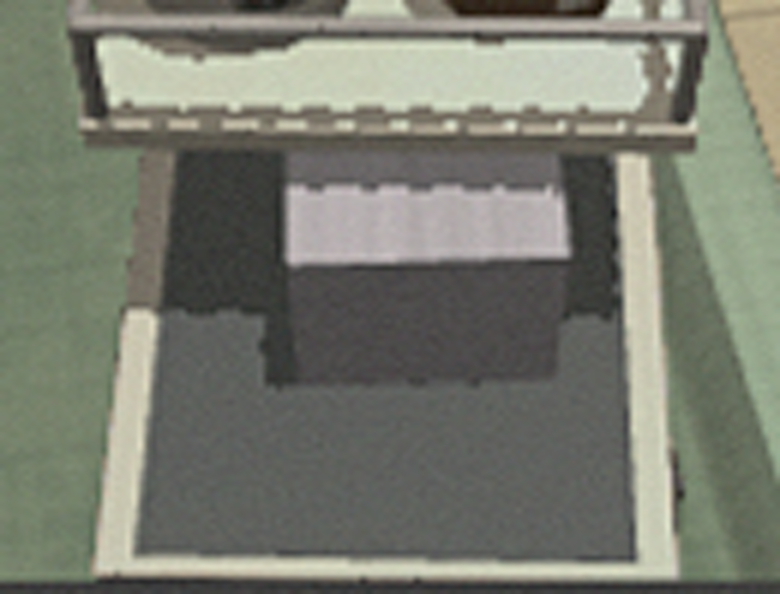

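```bash
python3 - <<'E'
from h import *
plan(w2W([-9e-3,-.026,.104]),tool(55),n=7)
E
```

```text
w tcp now [ -2.6  90.9 303.1] total mm [ -27.  -113.9 -199.1] rot [-3.2  1.6 -2. ] n 7
row 0 [-0.0154, -0.0651, -0.1138] [-0.0013, 0.0006, -0.0008]
```

>>> {"api": "send_rows", "payload": {"commands": [[0,[-0.015,-0.065,-0.114],[-0.0013,0.0006,-0.0008]],[0,[-0.015,-0.065,-0.114],[-0.0013,0.0006,-0.0008]],[0,[-0.015,-0.065,-0.114],[-0.0013,0.0006,-0.0008]],[0,[-0.015,-0.065,-0.114],[-0.0013,0.0006,-0.0008]],[0,[-0.015,-0.065,-0.114],[-0.0013,0.0006,-0.0008]],[0,[-0.015,-0.065,-0.114],[-0.0013,0.0006,-0.0008]],[0,[-0.015,-0.065,-0.114],[-0.0013,0.0006,-0.0008]],[0,[0,0,0],[0,0,0]]]}}

```text
clock: 2.9
tool_pos: [0.47, -0.2397, 0.0929]
orientation: [-124.7, -0.4, 170.3]
force: [0.3, -0.2, 0.8]
opening: 0.0878
```

```bash
python3 - <<'E'
from h import *
plan(w2W([-9e-3,-.078,.068]),tool(55,1.5),n=5)
E
```

```text
w tcp now [ -8.5 -25.1  92.9] total mm [ -9.8 -52.  -24.9] rot [ 0.2 -0.4  1. ] n 5
row 0 [-0.0079, -0.0416, -0.0199] [0.0001, -0.0002, 0.0006]
```

>>> {"api": "send_rows", "payload": {"commands": [[0,[-0.008,-0.042,-0.02],[0,0,0.0006]],[0,[-0.008,-0.042,-0.02],[0,0,0.0006]],[0,[-0.008,-0.042,-0.02],[0,0,0.0006]],[0,[-0.008,-0.042,-0.02],[0,0,0.0006]],[0,[-0.008,-0.042,-0.02],[0,0,0.0006]],[0,[0,0,0],[0,0,0]]]}}

```text
clock: 3.5
tool_pos: [0.4652, -0.2917, 0.0721]
orientation: [-124.7, -0.0, 171.6]
force: [-0.6, 0.7, -0.9]
opening: 0.088
```

```bash
python3 - <<'E'
from h import *
plan(w2W([-9e-3,-.078,.068]),tool(55,1.5),n=1)
from plant import snapshot
s=snapshot("wrist"); cv2.imwrite("pics/w2.png",s["color"]); 
s=snapshot("side"); cv2.imwrite("pics/s2.png",cv2.resize(s["color"][110:260,300:420],None,fx=4,fy=4)) 
E
```

```text
w tcp now [ -4.1 -77.1  72.1] total mm [-5.   0.  -4.1] rot [ 0.3 -0.1 -0.3] n 1
row 0 [-0.0198, 0.0001, -0.0164] [0.0007, -0.0002, -0.0009]
```

View pics/w2.png

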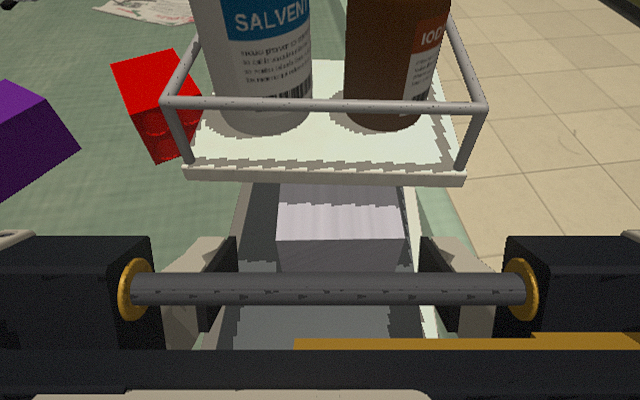

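View pics/s2.png

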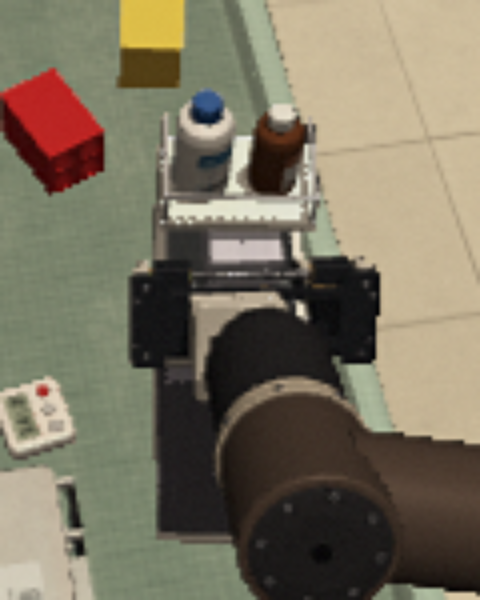

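>>> {"api": "send_rows", "payload": {"commands": [[0,[-0.02,0,-0.01],[0,0,0]],[0,[0,0,0],[0,0,0]],[1,[0,0,0],[0,0,0]],[1,[0,0,0],[0,0,0]],[1,[0,0,0],[0,0,0]],[1,[0,0,0],[0,0,0]],[1,[0,0,0],[0,0,0]],[1,[0,0,0],[0,0,0]],[1,[0,0,0],[0,0,0]],[1,[0,0,0],[0,0,0]]]}}

```text
clock: 4.6
tool_pos: [0.4661, -0.2871, 0.0709]
orientation: [-124.9, 0.3, 172.0]
force: [2.7, 1.8, -0.0]
opening: 0.0293
```

```bash
python3 - <<'E'
from h import *
plan(w2W([-9e-3,-.078+.104,.0695]),tool(55,0),n=10)
E
```

```text
w tcp now [ -4.  -72.5  70.9] total mm [12.5 97.8 -1.4] rot [ 0.1  0.3 -2.2] n 10
row 0 [0.005, 0.0391, -0.0006] [0.0, 0.0001, -0.0006]
```

```bash
python3 - <<'E'
from h import *
from plant import snapshot
s=snapshot("wrist"); cv2.imwrite("pics/w3.png",s["color"]);np.savez("pics/w3.npz",**s) 
E
```

```text
(no output)
```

View pics/w3.png

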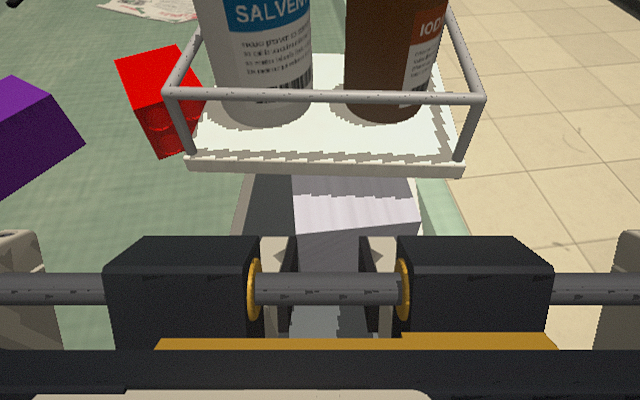

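```bash
python3 - <<'E'
from h import *
P=pts("w3"); Q=(P-O)@Rw*1000
roi=np.zeros((400,640),bool); roi[170:300,230:430]=1
top=roi&(abs(Q[:,:,2]-100)<5)&(Q[:,:,1]>-76)&(abs(Q[:,:,0])<62)
q=Q[top]; print(len(q),np.percentile(q,[1,50,99],axis=0).round(1).tolist())
print(cv2.boxPoints(cv2.minAreaRect(q[:,:2].astype(np.float32))))
for v in range(170,300,6): print(v,[Q[v,u].round(0).astype(int).tolist() for u in (310,340,380)])
E
```

```text
5640 [[-47.0, -75.7, 95.4], [-14.6, -61.7, 99.7], [22.5, -36.1, 104.7]]
[[-48.66274  -75.986115]
 [ 25.668093 -76.00245 ]
 [ 25.678108 -30.408615]
 [-48.652725 -30.39228 ]]
170 [[4, -76, 118], [-10, -76, 118], [-28, -75, 120]]
176 [[6, -89, 100], [-10, -89, 100], [-29, -77, 114]]
182 [[6, -84, 100], [-10, -85, 100], [-31, -86, 100]]
188 [[5, -80, 100], [-10, -80, 100], [-30, -82, 99]]
194 [[5, -76, 100], [-10, -76, 100], [-30, -77, 100]]
200 [[5, -72, 100], [-10, -72, 100], [-30, -74, 100]]
206 [[5, -69, 99], [-10, -69, 100], [-30, -70, 99]]
212 [[4, -65, 100], [-10, -65, 99], [-30, -66, 100]]
218 [[4, -61, 100], [-10, -62, 99], [-29, -62, 100]]
224 [[4, -57, 100], [-10, -58, 99], [-29, -58, 101]]
230 [[4, -54, 100], [-10, -55, 100], [-29, -57, 97]]
236 [[4, -53, 97], [-10, -55, 95], [-30, -58, 91]]
242 [[4, -52, 92], [-11, -55, 89], [-28, -47, 103]]
248 [[4, -53, 86], [-11, -55, 83], [-27, -41, 107]]
254 [[4, -52, 81], [-11, -55, 77], [-27, -37, 110]]
260 [[5, -53, 73], [-11, -56, 70], [-26, -32, 113]]
266 [[5, -53, 67], [-11, -55, 65], [-26, -28, 116]]
272 [[5, -53, 61], [-11, -55, 57], [-25, -24, 118]]
278 [[-3, 0, 160], [-10, -1, 160], [-20, -1, 159]]
284 [[-3, 2, 161], [-10, 0, 158], [-20, 1, 160]]
290 [[-3, 2, 159], [-10, 2, 159], [-20, 2, 159]]
296 [[-3, 4, 158], [-10, 4, 159], [-20, 3, 158]]
```

```bash
python3 - <<'E'
from h import *
from plant import snapshot,sensors
print(sensors.get_obs()["opening"])
s=snapshot("top"); cv2.imwrite("pics/t3.png",cv2.resize(s["color"][180:300,240:420],None,fx=4,fy=4));np.savez("pics/t3.npz",**s) 
print(proj(s,[sensors.get_obs()["tool_pos"]]))
s=snapshot("side"); cv2.imwrite("pics/s3.png",cv2.resize(s["color"][110:260,300:420],None,fx=4,fy=4)) 
E
```

```text
0.02546965641650652
[[351.93278652 252.04965576]]
```

View pics/t3.png

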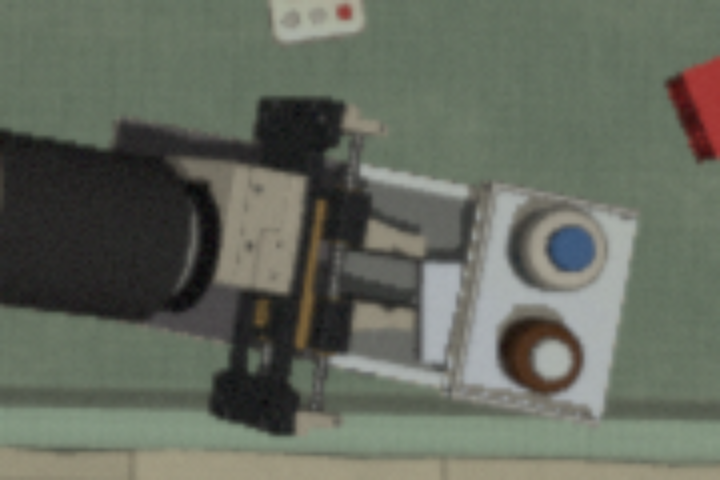

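View pics/s3.png

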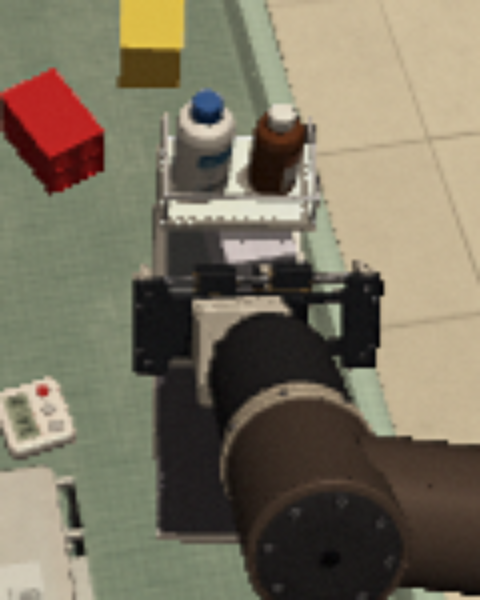

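```bash
python3 - <<'E'
from h import *
P=pts("t3")
for uv in [(336,236),(340,238),(343,240),(345,241),(346,243),(332,258),(336,259),(340,259),(342,259)]:
    print(uv,(W2w(P[uv[1],uv[0]])*1000).round(0))
from plant import sensors
o=sensors.get_obs(); A=R.from_euler("xyz",o["orientation"],degrees=True).as_matrix(); print((Rw.T@A).round(3), W2w(o["tool_pos"]))
E
```

```text
(336, 236) [ 26. -24. 118.]
(340, 238) [ 23. -34. 111.]
(343, 240) [ 20. -43. 106.]
(345, 241) [ 18. -48. 101.]
(346, 243) [ 16. -56.  38.]
(332, 258) [-28. -24. 117.]
(336, 259) [-28. -34. 113.]
(340, 259) [-26. -44. 107.]
(342, 259) [-25. -49.  99.]
[[-0.999 -0.018  0.034]
 [-0.038  0.572 -0.819]
 [-0.005 -0.82  -0.572]] [-0.00440184 -0.07267398  0.07088417]
```

```bash
python3 - <<'E'
from h import *
from plant import sensors
o=sensors.get_obs(); A=R.from_euler("xyz",o["orientation"],degrees=True).as_matrix(); p=o["tool_pos"]
for n in ["w3","t3"]:
    T=(pts(n)-p)@A*1000
    s=(abs(T[:,:,1]+5)<14)&(abs(T[:,:,0])<60)&(T[:,:,2]>-75)&(T[:,:,2]<15)
    q=T[s]; print(n,len(q))
    for z in range(-75,15,6):
        r=q[(q[:,2]>=z)&(q[:,2]<z+6)]
        if len(r): print(z,len(r),np.percentile(r[:,0],[1,25,50,75,99]).round(0),np.percentile(r[:,1],[2,50,98]).round(0))
s=np.load("pics/w3.npz")["color"]; cv2.imwrite("pics/w3c.png",cv2.resize(s[225:345,240:420],None,fx=4.4,fy=4.4,interpolation=cv2.INTER_CUBIC))
E
```

```text
w3 7304
-75 312 [-19. -17. -15.  15.  18.] [-1.  4.  9.]
-69 326 [-25. -21. -15.  19.  24.] [-11. -11.   8.]
-63 414 [-27. -21.  14.  20.  25.] [-11. -10.  -5.]
-57 373 [-28. -22. -15.  21.  27.] [-11. -10.  -5.]
-51 575 [-29. -21. -15.  19.  28.] [-11. -10.  -2.]
-45 466 [-30. -21.  14.  20.  29.] [-11. -11.   1.]
-39 434 [-30. -20. -11.  19.  29.] [-13. -11.   4.]
-33 1834 [-16.  -8.   3.  16.  40.] [-17. -13.  -0.]
-27 2094 [-16.  -3.  11.  29.  43.] [-19. -12.   3.]
-21 468 [-15.  -4.   4.  10.  34.] [-3.  5.  9.]
-15 8 [ 8. 11. 14. 14. 15.] [7. 8. 9.]
t3 317
-75 31 [-33. -22.  12.  23.  31.] [-13. -10.  -6.]
-69 36 [-32. -24.  -2.  18.  28.] [-13. -10.  -6.]
-63 24 [-30. -23.  13.  22.  28.] [-12. -10.  -8.]
-57 26 [-31. -22. -15.  19.  27.] [-13.  -9.  -0.]
-51 33 [-29. -20.  12.  19.  26.] [-13.  -9.   5.]
-45 25 [-27. -21. -16.  18.  26.] [-13.  -9.  -5.]
-39 20 [-29. -22. -14.  18.  24.] [-14. -10.  -7.]
-33 64 [-26.  -5.   7.  19.  43.] [-19. -14.  -7.]
-27 46 [-14.   1.  15.  30.  43.] [-19. -17. -13.]
-21 8 [-11.  12.  23.  34.  44.] [-19. -17. -13.]
-15 4 [30. 33. 38. 42. 44.] [7. 8. 9.]
```

View pics/w3c.png

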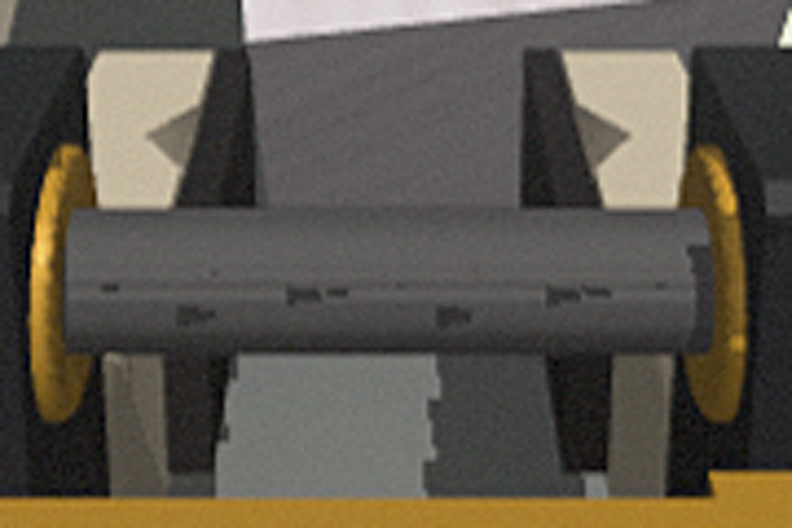

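>>> {"api": "send_rows", "payload": {"commands": [[0,[0,0.04,0.03],[0,0,0]],[0,[0,0.04,0.03],[0,0,0]],[0,[0,0.04,0.03],[0,0,0]],[0,[0,0,0],[0,0,0]],[0,[0,0,0],[0,0,0]],[0,[0,0,0],[0,0,0]],[0,[0,0,0],[0,0,0]]]}}

```text
clock: 5.45
tool_pos: [0.4587, -0.2606, 0.0935]
orientation: [-124.6, -0.1, 171.5]
force: [-0.6, 0.3, -1.0]
opening: 0.0675
```

```bash
cat >> h.py <<'E'
def look(n,name,crop=None,f=1):
    from plant import snapshot
    s=snapshot(n); np.savez(f"pics/{name}.npz",**s); c=s["color"]
    if crop: c=c[crop[1]:crop[3],crop[0]:crop[2]]
    cv2.imwrite(f"pics/{name}.png",cv2.resize(c,None,fx=f,fy=f,interpolation=cv2.INTER_CUBIC))
    return (pts(name)-O)@Rw*1000
E
python3 - <<'E'
from h import *
from plant import sensors
Q=look("wrist","w4")
o=sensors.get_obs(); print(o["opening"],W2w(o["tool_pos"])*1000,o["orientation"])
roi=np.zeros((400,640),bool); roi[150:275,240:425]=1
top=roi&(abs(Q[:,:,2]-100)<3)&(Q[:,:,1]>-72)&(Q[:,:,1]<-45)&(abs(Q[:,:,0])<62)
fr=roi&(Q[:,:,2]>48)&(Q[:,:,2]<94)&(abs(Q[:,:,0])<55)&(Q[:,:,1]>-65)&(Q[:,:,1]<-45)
for n,m in(("top",top),("front",fr)):
    q=Q[m]; print(n,len(q),np.percentile(q,[1,50,99],axis=0).round(1).tolist())
q=Q[fr]; a=np.polyfit(q[:,0],q[:,1],1); print(np.degrees(np.arctan(a[0])),a)
print(cv2.boxPoints(cv2.minAreaRect(Q[top][:,:2].astype(np.float32))))
E
```

```text
0.071350229338165 [-16.08504056 -47.77080378  93.42835525] [-1.24611206e+02 -1.04247694e-01  1.71480780e+02]
top 2218 [[-53.6, -71.8, 97.2], [-17.9, -64.2, 99.7], [5.8, -52.3, 100.8]]
front 3587 [[-52.7, -64.9, 48.5], [-23.7, -58.2, 73.8], [3.7, -51.7, 93.6]]
12.927062707156514 [  0.22952774 -52.7083033 ]
[[-55.525917  -64.1534   ]
 [-50.877213  -84.56188  ]
 [  7.745262  -71.208694 ]
 [  3.0965576 -50.80021  ]]
```

View pics/w4.png

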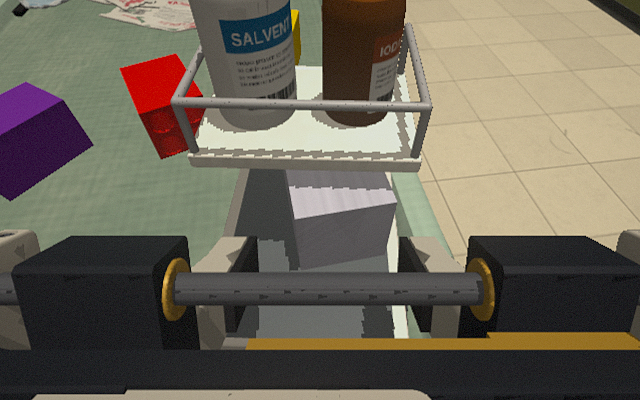

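```bash
python3 - <<'E'
from h import *
plan(w2W([-27.8e-3,-.0507,.100]),tool(55,12.9),n=3)
E
```

```text
w tcp now [-16.1 -47.8  93.4] total mm [-12.   -0.8   6.6] rot [ 0.4 -0.1 11.2] n 3
row 0 [-0.0161, -0.0011, 0.0088] [0.0004, -0.0001, 0.0104]
```

>>> {"api": "send_rows", "payload": {"commands": [[0,[-0.016,0,0.009],[0,0,0.0104]],[0,[-0.016,0,0.009],[0,0,0.0104]],[0,[-0.016,0,0.009],[0,0,0.0104]],[0,[0,0,0],[0,0,0]],[0,[0,0,0],[0,0,0]]]}}

```text
clock: 6.0
tool_pos: [0.4725, -0.2517, 0.1107]
orientation: [-125.0, -1.0, -178.8]
force: [-0.5, -0.7, -0.4]
opening: 0.0875
```

```bash
python3 - <<'E'
from h import *
from plant import sensors
Q=look("wrist","w5")
o=sensors.get_obs(); print(o["opening"],W2w(o["tool_pos"])*1000,o["orientation"])
plan(w2W([-13.1e-3,-.1146,.050]),tool(55,12.9),n=8)
plan(w2W([-27.8e-3,-.0507,.100]),tool(55,12.9),n=1)
E
```

```text
0.08744381057723584 [ -4.10645505 -36.46773995 110.61106482] [-124.99964958   -1.02798083 -178.77365301]
w tcp now [ -4.1 -36.5 110.6] total mm [-22.7 -75.3 -60.6] rot [ 0.  -1.   1.5] n 8
row 0 [-0.0113, -0.0377, -0.0303] [0.0, -0.0004, 0.0005]
w tcp now [ -4.1 -36.5 110.6] total mm [-25.8  -9.8 -10.6] rot [ 0.  -1.   1.5] n 1
row 0 [-0.1034, -0.0392, -0.0424] [0.0001, -0.0029, 0.0041]
```

View pics/w5.png

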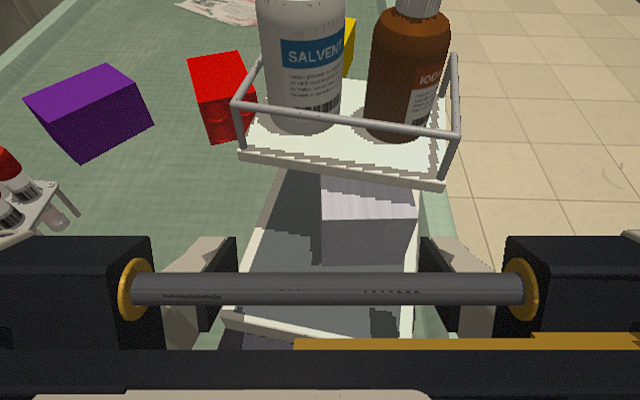

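>>> {"api": "send_rows", "payload": {"commands": [[0,[-0.052,-0.02,-0.02],[0,-0.0015,0.002]],[0,[-0.052,-0.02,-0.02],[0,-0.0015,0.002]],[0,[0,0,0],[0,0,0]]]}}

```text
clock: 6.35
tool_pos: [0.469, -0.253, 0.1107]
orientation: [-125.3, -1.2, -179.1]
force: [0.2, -0.4, -0.0]
opening: 0.0873
```

```bash
python3 - <<'E'
from h import *
plan(w2W([-27.8e-3,-.0507,.100]),tool(55,12.9),n=1)
plan(w2W([-13.1e-3,-.1146,.050]),tool(55,12.9),n=8)
E
```

```text
w tcp now [ -7.2 -38.4 110.7] total mm [-22.5  -8.5 -10.7] rot [-0.3 -1.2  1.8] n 1
row 0 [-0.0899, -0.0339, -0.0429] [-0.0007, -0.0033, 0.005]
w tcp now [ -7.2 -38.4 110.7] total mm [-19.3 -74.  -60.7] rot [-0.3 -1.2  1.8] n 8
row 0 [-0.0097, -0.037, -0.0304] [-0.0001, -0.0004, 0.0006]
```

```bash
python3 - <<'E'
from plant import sensors
o=sensors.get_obs(); print({k:(v.round(2) if hasattr(v,'round') else v) for k,v in o.items()})
E
```

```text
{'clock': 6.35, 'joint_pos': array([ 20.2 ,  19.9 , -58.24,  62.83, -59.48, -75.62]), 'qvel': array([-0.07,  0.48, -0.08,  0.04, -0.04, -0.31]), 'tau': array([-3.000e-02, -4.004e+01,  1.188e+01,  1.160e+00, -2.690e+00,
        2.000e-02]), 'tool_pos': array([ 0.47, -0.25,  0.11]), 'orientation': array([-125.31,   -1.18, -179.08]), 'force': array([ 0.21, -0.45, -0.02]), 'moment': array([2.74, 0.08, 0.05]), 'opening': 0.08727982928380444}
```

```bash
python3 - <<'E'
from h import *
plan(w2W([-26.5e-3,-.0535,.097]),tool(48,4),n=3)
E
```

```text
w tcp now [ -7.2 -38.4 110.7] total mm [-21.7 -11.5 -13.7] rot [ 6.6 -1.5 -7.2] n 3
row 0 [-0.0289, -0.0153, -0.0183] [0.0061, -0.0014, -0.0066]
```

>>> {"api": "send_rows", "payload": {"commands": [[0,[-0.029,-0.015,-0.018],[0.0061,-0.0014,-0.0066]],[0,[-0.029,-0.015,-0.018],[0.0061,-0.0014,-0.0066]],[0,[-0.029,-0.015,-0.018],[0.0061,-0.0014,-0.0066]],[0,[0,0,0],[0,0,0]]]}}

```text
clock: 6.75
tool_pos: [0.4459, -0.2645, 0.0958]
orientation: [-132.1, -0.1, 173.6]
force: [0.0, 0.9, 0.6]
opening: 0.0878
```

```bash
python3 - <<'E'
from h import *
from plant import sensors
print(sensors.get_obs()["joint_pos"].round(1))
plan(w2W([-26.5e-3,-.0535,.097]),tool(48,4),n=1)
plan(w2W([-22.6e-3,-.109,.043]),tool(48,4),n=8)
E
```

```text
[ 17.4  18.2 -55.6  54.9 -55.9 -72. ]
w tcp now [-28.  -53.8  95.8] total mm [1.5 0.  1.2] rot [-0.2 -0.   0.2] n 1
row 0 [0.0059, 0.0, 0.0049] [-0.0004, -0.0001, 0.0006]
w tcp now [-28.  -53.8  95.8] total mm [ -4.5 -55.3 -52.8] rot [-0.2 -0.   0.2] n 8
row 0 [-0.0023, -0.0277, -0.0264] [-0.0001, -0.0, 0.0001]
```

>>> {"api": "send_rows", "payload": {"commands": [[0,[-0.002,-0.028,-0.026],[0,0,0]],[0,[-0.002,-0.028,-0.026],[0,0,0]],[0,[-0.002,-0.028,-0.026],[0,0,0]],[0,[-0.002,-0.028,-0.026],[0,0,0]]]}}

```text
clock: 7.15
tool_pos: [0.4459, -0.2918, 0.0696]
orientation: [-132.0, 0.0, 173.9]
force: [0.4, -0.2, -0.4]
opening: 0.0873
```

```bash
python3 - <<'E'
from h import *
from plant import sensors
Q=look("wrist","w6")
print(sensors.get_obs()["joint_pos"].round(1))
plan(w2W([-22.6e-3,-.109,.043]),tool(48,4),n=4)
E
```

```text
[ 11.2  20.5 -58.3  64.  -52.2 -76.4]
w tcp now [-23.8 -81.4  68.7] total mm [ -3.7 -27.4 -25.7] rot [ 0.  -0.1 -0.1] n 4
row 0 [-0.0037, -0.0274, -0.0257] [0.0, -0.0, -0.0001]
```

View pics/w6.png

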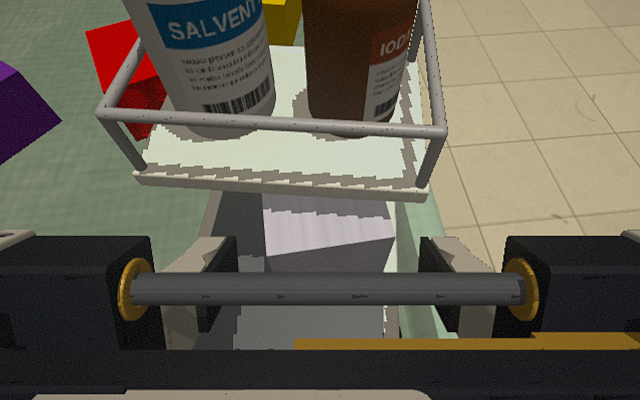

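```bash
python3 - <<'E'
from h import *
plan(w2W([-23.5e-3,-.0974,.041]),tool(38,4),n=4)
E
```

```text
w tcp now [-23.8 -81.4  68.7] total mm [ -2.6 -15.8 -27.7] rot [10.  -1.1 -0.1] n 4
row 0 [-0.0026, -0.0158, -0.0277] [0.0069, -0.0008, -0.0001]
```

>>> {"api": "send_rows", "payload": {"commands": [[0,[-0.002,0,-0.005],[0.01,-0.001,0]],[0,[-0.002,-0.016,-0.028],[0.007,-0.001,0]],[0,[-0.002,-0.016,-0.028],[0.007,-0.001,0]],[0,[-0.002,-0.016,-0.028],[0.003,0,0]],[0,[0,0,0],[0,0,0]]]}}

```text
clock: 7.7
tool_pos: [0.4432, -0.3041, 0.045]
orientation: [-141.8, -0.2, 174.2]
force: [-0.3, 0.6, 0.2]
opening: 0.088
```

```bash
python3 - <<'E'
from h import *
from plant import sensors
o=sensors.get_obs(); print(o["joint_pos"].round(1),(W2w(o["tool_pos"])*1000).round(1))
plan(w2W([-23.5e-3,-.0974,.041]),tool(38,4),n=2)
Q=look("top","t7",(240,180,420,300),4)
Q=look("wrist","w7")
E
```

```text
[  3.6  17.8 -57.9  64.2 -42.6 -68.6] [-23.6 -93.2  45. ]
w tcp now [-23.6 -93.2  45. ] total mm [-0.6 -4.1 -4. ] rot [ 0.2 -0.3 -0.4] n 2
row 0 [-0.0013, -0.0082, -0.008] [0.0002, -0.0004, -0.0006]
```

View pics/t7.png

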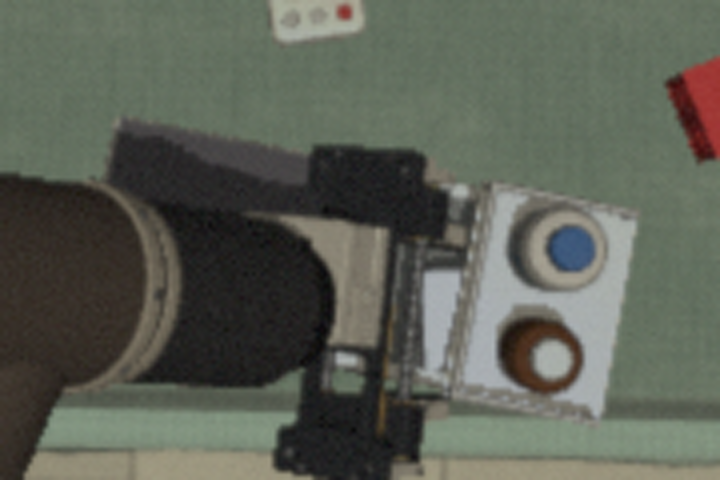

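View pics/w7.png

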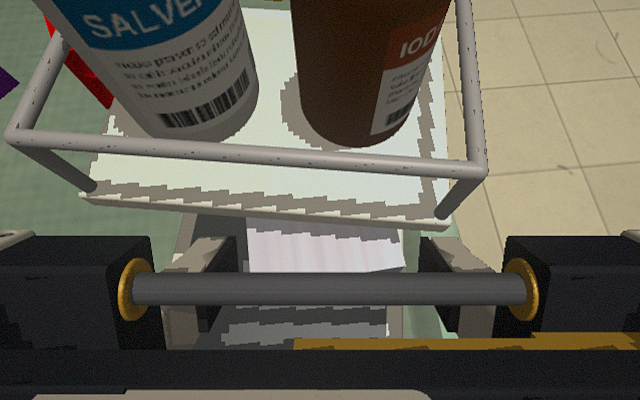

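>>> {"api": "send_rows", "payload": {"commands": [[0,[-0.002,-0.016,-0.012],[0.002,0,0]],[0,[-0.001,-0.008,-0.01],[0.002,0,0]],[1,[0,0,0],[0,0,0]],[1,[0,0,0],[0,0,0]],[1,[0,0,0],[0,0,0]],[1,[0,0,0],[0,0,0]],[1,[0,0,0],[0,0,0]],[1,[0,0,0],[0,0,0]]]}}

```text
clock: 8.6
tool_pos: [0.4438, -0.3091, 0.0392]
orientation: [-143.2, -0.4, 174.4]
force: [0.6, -2.2, -2.1]
opening: 0.063
```

```bash
python3 - <<'E'
from h import *
from plant import sensors
o=sensors.get_obs(); print(o["joint_pos"].round(1),(W2w(o["tool_pos"])*1000).round(1),o["opening"],o["force"])
Q=look("wrist","w8")
E
```

```text
[  1.8  17.9 -57.8  64.9 -40.9 -67.3] [-22.1 -98.1  39.2] 0.0630267968074039 [ 0.6458042  -2.23033788 -2.07296135]
```

View pics/w8.png

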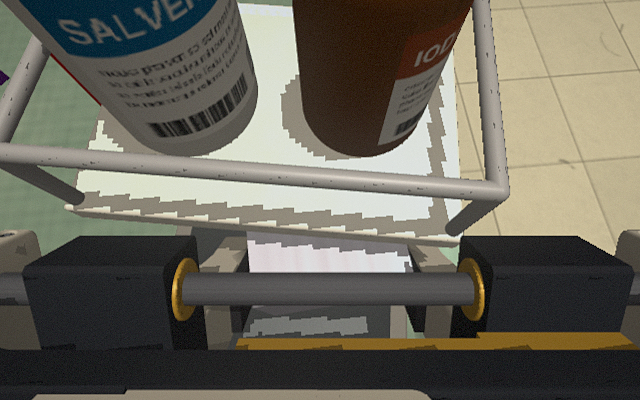

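>>> {"api": "send_rows", "payload": {"commands": [[1,[0,0,0],[0,0,0]],[1,[0,0,0],[0,0,0]],[1,[0,0,0],[0,0,0]],[1,[0,0,0],[0,0,0]]]}}

```text
clock: 9.05
tool_pos: [0.4438, -0.3091, 0.0392]
orientation: [-143.2, -0.4, 174.4]
force: [0.5, -1.6, -1.7]
opening: 0.0632
```

```bash
python3 - <<'E'
from h import *
from plant import sensors
o=sensors.get_obs(); print(o["joint_pos"].round(1),(W2w(o["tool_pos"])*1000).round(1),o["opening"],o["force"])
plan(w2W([-22e-3,-.06,.0395]),tool(37,4),n=4)
E
```

```text
[  1.8  17.9 -57.8  64.9 -40.9 -67.3] [-22.1 -98.1  39.2] 0.06315857478109975 [ 0.4591079  -1.60021273 -1.67791421]
w tcp now [-22.1 -98.1  39.2] total mm [ 6.8 37.5  0.3] rot [-0.3 -0.4 -0.6] n 4
row 0 [0.0068, 0.0375, 0.0003] [-0.0002, -0.0003, -0.0004]
```

>>> {"api": "send_rows", "payload": {"commands": [[1,[0.005,0.028,0.0],[0,0,0]],[1,[0.005,0.028,0.0],[0,0,0]],[1,[0.005,0.028,0.0],[0,0,0]],[1,[0.005,0.028,0.0],[0,0,0]],[1,[0.005,0.028,0.0],[0,0,0]]]}}

```text
clock: 9.55
tool_pos: [0.4476, -0.2734, 0.0393]
orientation: [-143.1, -0.6, 174.1]
force: [-1.0, -4.3, -1.6]
opening: 0.063
```

```bash
python3 - <<'E'
from h import *
from plant import sensors
o=sensors.get_obs(); print(o["joint_pos"].round(1),(W2w(o["tool_pos"])*1000).round(1),o["opening"],o["force"])
Q=look("wrist","w9")
Q=look("top","t9",(240,180,420,300),4)
E
```

```text
[  8.5  18.3 -56.7  58.3 -43.  -67.6] [-24.7 -62.3  39.3] 0.06302877937340065 [-0.95118539 -4.31637828 -1.61583098]
```

View pics/w9.png

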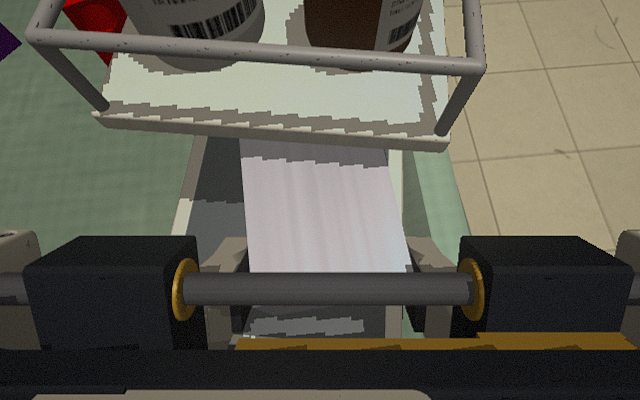

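View pics/t9.png

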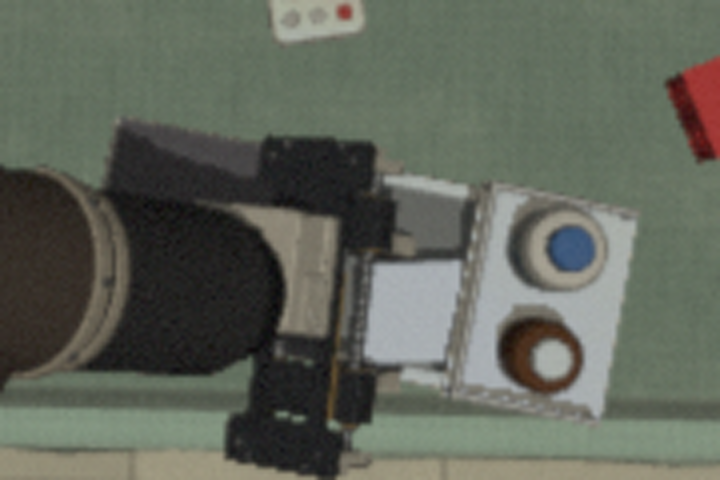

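```bash
cat >> h.py <<'E'
def topbox(Q,z=100,tol=3,ylim=(-74,80),roi=(150,275,240,425)):
    m=np.zeros((400,640),bool); m[roi[0]:roi[1],roi[2]:roi[3]]=1
    m&=(abs(Q[:,:,2]-z)<tol)&(Q[:,:,1]>ylim[0])&(Q[:,:,1]<ylim[1])&(abs(Q[:,:,0])<68)
    m=cv2.morphologyEx(m.astype(np.uint8),cv2.MORPH_OPEN,np.ones((3,3)))
    l=cv2.connectedComponentsWithStats(m); k=1+l[2][1:,4].argmax(); m=l[1]==k
    r=cv2.minAreaRect(Q[m][:,:2].astype(np.float32)); return r,cv2.boxPoints(r).round(1),m
E
python3 - <<'E'
from h import *
Q=(pts("w9")-O)@Rw*1000
r,b,m=topbox(Q); print(r,b.tolist())
Q=(pts("t9")-O)@Rw*1000
r,b,m=topbox(Q,roi=(235,280,325,360),tol=4); print(r,b.tolist())
E
```

```text
((-22.19530487060547, -53.33038330078125), (67.33782196044922, 46.76612854003906), 4.656878471374512) [[-57.70000076293945, -32.79999923706055], [-53.900001525878906, -79.4000015258789], [13.300000190734863, -73.9000015258789], [9.5, -27.299999237060547]]
((-21.40645980834961, -51.303428649902344), (60.162479400634766, 53.910858154296875), 11.282658576965332) [[-56.20000076293945, -30.799999237060547], [-45.599998474121094, -83.5999984741211], [13.399999618530273, -71.9000015258789], [2.799999952316284, -19.0]]
```

```bash
python3 - <<'E'
from h import *
Q=(pts("w9")-O)@Rw*1000
r,b,m=topbox(Q)
L=[];Rr=[]
for v in range(165,262,2):
    u=np.nonzero(m[v])[0]
    if len(u)>60: L.append(Q[v,u[0]+1]);Rr.append(Q[v,u[-1]-1])
for e in (L,Rr):
    e=np.array(e); a=np.polyfit(e[:,1],e[:,0],1); print(a, np.degrees(np.arctan(a[0])),e[[0,-1]].round(1))
E
```

```text
[-0.2379735  -4.59393884] -13.385896914734309 [[ 12.5 -71.5  99.8]
 [  3.1 -32.4  99.2]]
[ -0.3993064  -72.93772935] -21.767142569384077 [[-17.7 -73.7 100.4]
 [-56.6 -37.   99.2]]
```

>>> {"api": "send_rows", "payload": {"commands": [[0,[0,0,0],[0,0,0]],[0,[0,0,0],[0,0,0]],[0,[0,0,0],[0,0,0]],[0,[0,0,0],[0,0,0]],[0,[0,0,0],[0,0,0]],[0,[0,0,0],[0,0,0]]]}}

```text
clock: 10.25
tool_pos: [0.4505, -0.271, 0.0392]
orientation: [-143.2, -0.4, 174.5]
force: [-0.3, -0.3, 0.6]
opening: 0.0875
```

```bash
python3 - <<'E'
from h import *
from plant import sensors
o=sensors.get_obs(); print(o["joint_pos"].round(1),(W2w(o["tool_pos"])*1000).round(1),o["opening"],o["force"])
Q=look("top","t10",(240,180,420,300),4)
r,b,m=topbox(Q,roi=(235,280,325,360),tol=4); print(r,b.tolist())
Q=look("wrist","w10")
r,b,m=topbox(Q)
L=[]
for v in range(165,262,2):
    u=np.nonzero(m[v])[0]
    if len(u)>60: L.append(Q[v,u[0]+1])
e=np.array(L); a=np.polyfit(e[:,1],e[:,0],1); print(a, np.degrees(np.arctan(a[0])))
E
```

```text
[  8.7  18.2 -56.7  58.4 -42.8 -67.5] [-22.2 -59.4  39.2] 0.08745630492535454 [-0.2611148  -0.32111671  0.62555805]
((-21.62885284423828, -50.00722122192383), (60.29706573486328, 56.18805694580078), 11.04758358001709) [[-56.599998474121094, -28.200000762939453], [-45.79999923706055, -83.4000015258789], [13.300000190734863, -71.80000305175781], [2.5999999046325684, -16.700000762939453]]
[-0.2412273  -4.33896023] -13.56220402335542
```

View pics/w10.png

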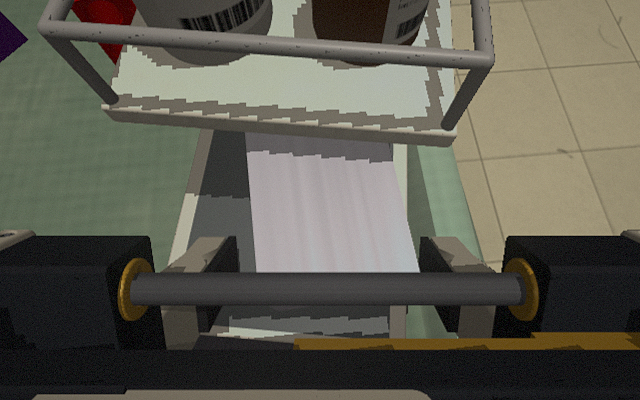

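```bash
python3 - <<'E'
from h import *
plan(w2W([-13.4e-3,-.0855,.040]),tool(35,11.5),n=5)
E
```

```text
w tcp now [-22.3 -59.4  39.2] total mm [  4.1 -27.3   0.8] rot [ 1.8 -0.5  6.8] n 5
row 0 [0.0033, -0.0218, 0.0006] [0.001, -0.0003, 0.0038]
```

>>> {"api": "send_rows", "payload": {"commands": [[0,[0.003,-0.022,0.0],[0.001,0,0.004]],[0,[0.003,-0.022,0.0],[0.001,0,0.004]],[0,[0.003,-0.022,0.0],[0.001,0,0.004]],[0,[0.003,-0.022,0.0],[0.001,0,0.004]],[0,[0.003,-0.022,0.0],[0.001,0,0.004]],[0,[0,0,0],[0,0,0]]]}}

```text
clock: 10.95
tool_pos: [0.4644, -0.2994, 0.045]
orientation: [-145.4, -1.1, -178.3]
force: [0.7, 0.1, 0.0]
opening: 0.0876
```

```bash
python3 - <<'E'
from h import *
from plant import sensors
o=sensors.get_obs(); print(o["joint_pos"].round(1),(W2w(o["tool_pos"])*1000).round(1),o["opening"],o["force"])
plan(w2W([-13.4e-3,-.0855,.040]),tool(35,11.5),n=1)
Q=look("wrist","w11")
E
```

```text
[  0.3  16.  -58.2  68.3 -37.7 -61.6] [ -3.5 -84.9  45. ] 0.08762723293207997 [0.6705518  0.09409263 0.01926604]
w tcp now [ -3.5 -84.9  45. ] total mm [-9.8  1.1 -5. ] rot [-0.4 -1.1 -0.4] n 1
row 0 [-0.0394, 0.0046, -0.0199] [-0.001, -0.0031, -0.0012]
```

View pics/w11.png

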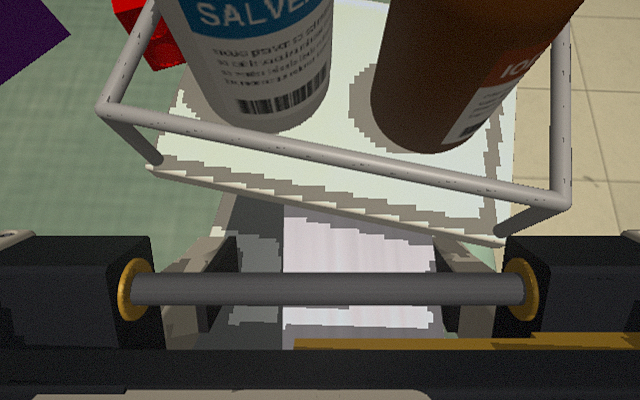

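>>> {"api": "send_rows", "payload": {"commands": [[0,[-0.03,0.012,-0.005],[0,0,-0.006]],[0,[-0.02,0.008,-0.005],[0,0,-0.006]],[0,[0,0,0],[0,0,0]],[1,[0,0,0],[0,0,0]],[1,[0,0,0],[0,0,0]],[1,[0,0,0],[0,0,0]],[1,[0,0,0],[0,0,0]],[1,[0,0,0],[0,0,0]],[1,[0,0,0],[0,0,0]],[1,[0,0,0],[0,0,0]]]}}

```text
clock: 12.0
tool_pos: [0.4505, -0.2944, 0.042]
orientation: [-145.4, -1.1, 177.3]
force: [-0.7, 1.7, 0.1]
opening: 0.0632
```

```bash
python3 - <<'E'
from h import *
from plant import sensors
o=sensors.get_obs(); print(o["joint_pos"].round(1),(W2w(o["tool_pos"])*1000).round(1),o["opening"],o["force"])
Q=look("wrist","w12")
plan(w2W([-10e-3,-.06,.043]),tool(35,0),n=4)
E
```

```text
[  3.3  16.7 -57.2  61.9 -39.7 -62.5] [-18.1 -82.4  42. ] 0.06322152476870875 [-0.72274688  1.71135422  0.10391972]
w tcp now [-18.1 -82.5  42. ] total mm [11.9 20.7  1. ] rot [-0.5 -1.1 -7.5] n 4
row 0 [0.0119, 0.0207, 0.001] [-0.0003, -0.0007, -0.0052]
```

View pics/w12.png

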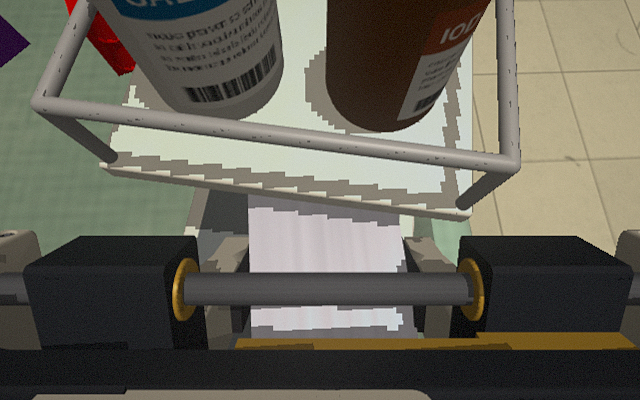

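>>> {"api": "send_rows", "payload": {"commands": [[1,[0.012,0.021,0.001],[0,-0.0007,-0.0052]],[1,[0.012,0.021,0.001],[0,-0.0007,-0.0052]],[1,[0.012,0.021,0.001],[0,-0.0007,-0.0052]],[1,[0.012,0.021,0.001],[0,-0.0007,-0.0052]],[1,[0,0,0],[0,0,0]]]}}

```text
clock: 12.55
tool_pos: [0.4571, -0.2754, 0.0423]
orientation: [-145.3, -0.5, 169.2]
force: [0.9, 1.8, 1.7]
opening: 0.0619
```

```bash
python3 - <<'E'
from h import *
from plant import sensors
o=sensors.get_obs(); print(o["joint_pos"].round(1),(W2w(o["tool_pos"])*1000).round(1),o["opening"],o["force"])
Q=look("wrist","w13")
r,b,m=topbox(Q,roi=(150,330,245,405)); print(r,b.tolist())
for v in (200,240,312,325): print(Q[v,[300,340,380]].round(0).tolist())
Q=look("top","t13",(240,180,420,300),4)
r,b,m=topbox(Q,roi=(235,280,325,360),tol=4); print(r,b.tolist())
E
```

```text
[  8.8  19.4 -51.3  49.3 -44.7 -63. ] [-15.  -62.5  42.3] 0.06188212317242793 [0.88533082 1.78796664 1.67876038]
((-12.470266342163086, -53.60289001464844), (40.82948303222656, 62.55985641479492), 89.86717987060547) [[-43.79999923706055, -73.9000015258789], [18.799999237060547, -74.0999984741211], [18.899999618530273, -33.29999923706055], [-43.70000076293945, -33.099998474121094]]
[[-3.0, -62.0, 100.0], [-19.0, -62.0, 100.0], [-35.0, -62.0, 101.0]]
[[-3.0, -46.0, 101.0], [-19.0, -46.0, 99.0], [-35.0, -46.0, 100.0]]
[[-4.0, -19.0, 101.0], [-18.0, -19.0, 101.0], [-33.0, -19.0, 100.0]]
[[-4.0, -15.0, 100.0], [-18.0, -14.0, 99.0], [-33.0, -14.0, 100.0]]
((-12.421417236328125, -51.774749755859375), (60.73625183105469, 44.351646423339844), 0.10189685970544815) [[-42.79999923706055, -29.700000762939453], [-42.79999923706055, -74.0], [18.0, -73.9000015258789], [17.899999618530273, -29.5]]
```

View pics/w13.png

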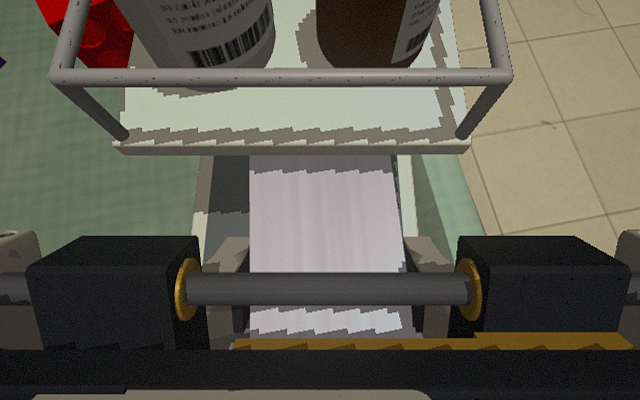

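View pics/t13.png

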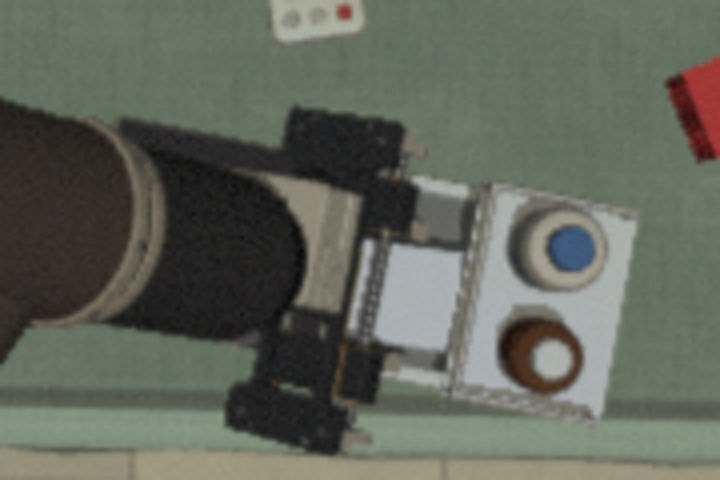

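>>> {"api": "send_rows", "payload": {"commands": [[1,[0.0095,0.031,0],[0,0,0]],[1,[0.0095,0.031,0],[0,0,0]],[1,[0.0095,0.031,0],[0,0,0]],[1,[0.0095,0.031,0],[0,0,0]],[1,[0.0095,0.031,0],[0,0,0]],[1,[0,0,0],[0,0,0]]]}}

```text
clock: 13.25
tool_pos: [0.4665, -0.2354, 0.0423]
orientation: [-145.2, -0.6, 169.1]
force: [-0.4, -2.5, -1.0]
opening: 0.0622
```

```bash
python3 - <<'E'
from h import *
from plant import sensors
o=sensors.get_obs(); print(o["joint_pos"].round(1),(W2w(o["tool_pos"])*1000).round(1),o["opening"],o["force"],o["orientation"])
Q=look("wrist","w14")
r,b,m=topbox(Q,roi=(100,330,245,405)); print(r,b.tolist())
E
```

```text
[ 14.6  20.2 -49.3  44.2 -47.2 -63.5] [-12.8 -21.5  42.3] 0.062154653692277934 [-0.37342318 -2.49927911 -1.02141296] [-145.17176681   -0.64005131  169.14436716]
((-9.85952377319336, -20.700817108154297), (60.45420837402344, 60.830039978027344), 3.3388893604278564) [[-41.79999923706055, 7.900000095367432], [-38.29999923706055, -52.79999923706055], [22.100000381469727, -49.29999923706055], [18.5, 11.399999618530273]]
```

View pics/w14.png

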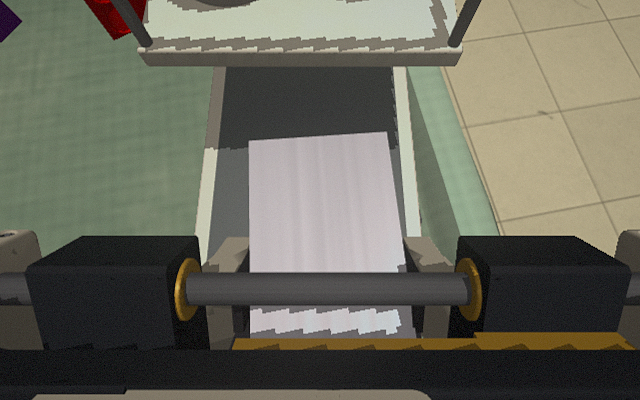

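>>> {"api": "send_rows", "payload": {"commands": [[1,[0.005,0.0315,0],[0,0,-0.004]],[1,[0.005,0.0315,0],[0,0,-0.004]],[1,[0,0,0],[0,0,0]]]}}

```text
clock: 13.6
tool_pos: [0.4686, -0.2192, 0.0421]
orientation: [-145.2, -0.7, 166.2]
force: [-3.6, 3.7, 4.8]
opening: 0.0618
```

```bash
python3 - <<'E'
from h import *
from plant import sensors
o=sensors.get_obs(); print((W2w(o["tool_pos"])*1000).round(1),o["opening"],o["force"],o["orientation"])
Q=look("wrist","w15")
r,b,m=topbox(Q,roi=(60,330,245,405)); print(r,b.tolist())
L=[];Rr=[]
for v in range(135,262,2):
    u=np.nonzero(m[v])[0]
    if len(u)>100: L.append(Q[v,u[0]+1]);Rr.append(Q[v,u[-1]-1])
for e in (L,Rr):
    e=np.array(e); a=np.polyfit(e[:,1],e[:,0],1); print(a, np.degrees(np.arctan(a[0])))
E
```

```text
[-13.6  -5.2  42.1] 0.061750513239335114 [-3.60080094  3.70781752  4.7816303 ] [-145.20854238   -0.65865966  166.20944978]
((-10.629581451416016, -4.582704544067383), (60.51085662841797, 60.65605545043945), 0.26308727264404297) [[-41.0, 25.600000381469727], [-40.70000076293945, -35.0], [19.799999237060547, -34.79999923706055], [19.5, 25.899999618530273]]
[5.77287220e-03 1.88256732e+01] 0.33075753869426816
[-1.17375999e-02 -4.00724026e+01] -0.6724840512500999
```

>>> {"api": "send_rows", "payload": {"commands": [[0,[0,0,0],[0,0,0]],[0,[0,0,0],[0,0,0]],[0,[0,0,0],[0,0,0]],[0,[0,0,0],[0,0,0]],[0,[0,0,0],[0,0,0]],[0,[0,0,0],[0,0,0]],[0,[0,0,0],[0,0,0]],[0,[0,0,0],[0,0,0]],[0,[0,0,0],[0,0,0]],[0,[0,0,0],[0,0,0]]]}}

```text
clock: 14.65
tool_pos: [0.4696, -0.2197, 0.0424]
orientation: [-145.3, -0.5, 166.5]
force: [-0.8, -0.5, -0.1]
opening: 0.0878
```

```bash
python3 - <<'E'
from h import *
from plant import sensors
o=sensors.get_obs(); print((W2w(o["tool_pos"])*1000).round(1),o["opening"],o["force"],o["orientation"])
Q=look("wrist","w16")
for v in range(60,260,15): print(v,Q[v,[270,330,390]].round(0).tolist())
E
```

```text
[-12.5  -5.5  42.4] 0.08784319731725362 [-0.78553384 -0.48047971 -0.13732675] [-145.31728814   -0.54368857  166.46674432]
60 [[20.0, -127.0, 41.0], [-21.0, -125.0, 40.0], [-62.0, -124.0, 39.0]]
75 [[20.0, -115.0, 40.0], [-20.0, -113.0, 40.0], [-60.0, -111.0, 40.0]]
90 [[20.0, -103.0, 40.0], [-19.0, -101.0, 40.0], [-59.0, -99.0, 40.0]]
105 [[20.0, -92.0, 40.0], [-19.0, -89.0, 41.0], [-57.0, -88.0, 40.0]]
120 [[20.0, -80.0, 41.0], [-18.0, -78.0, 41.0], [-56.0, -77.0, 40.0]]
135 [[20.0, -70.0, 41.0], [-17.0, -68.0, 40.0], [-55.0, -66.0, 40.0]]
150 [[20.0, -60.0, 40.0], [-17.0, -58.0, 40.0], [-54.0, -56.0, 40.0]]
165 [[20.0, -50.0, 40.0], [-16.0, -48.0, 40.0], [-52.0, -46.0, 40.0]]
180 [[20.0, -40.0, 40.0], [-15.0, -38.0, 40.0], [-51.0, -36.0, 40.0]]
195 [[11.0, -7.0, 107.0], [-13.0, -5.0, 107.0], [-36.0, -4.0, 107.0]]
210 [[11.0, -1.0, 105.0], [-12.0, 0.0, 104.0], [-36.0, 1.0, 104.0]]
225 [[11.0, 5.0, 104.0], [-12.0, 6.0, 103.0], [-36.0, 7.0, 102.0]]
240 [[12.0, 10.0, 101.0], [-12.0, 11.0, 100.0], [-35.0, 12.0, 100.0]]
255 [[12.0, 15.0, 98.0], [-11.0, 16.0, 97.0], [-35.0, 18.0, 97.0]]
```

View pics/w16.png

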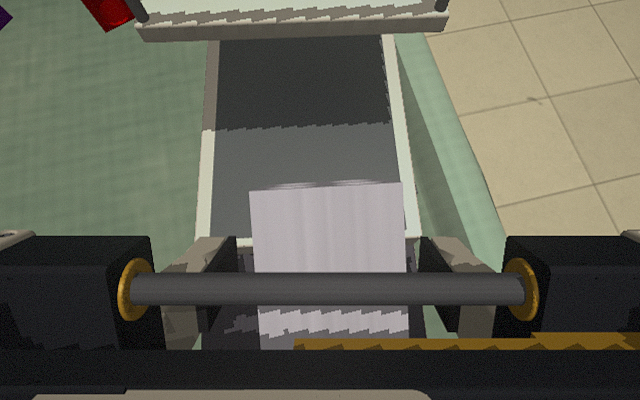

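```bash
python3 - <<'E'
from h import *
Q=(pts("w16")-O)@Rw*1000
m=np.zeros((400,640),bool); m[185:265,255:400]=1; m[308:335,262:402]=1
m&=(Q[:,:,2]>70)&(Q[:,:,2]<115)&(abs(Q[:,:,0]+12)<28)&(Q[:,:,1]<60)
q=Q[m]; a,res,_,_=np.linalg.lstsq(np.c_[q[:,:2],np.ones(len(q))],q[:,2],rcond=None)
e=q[:,2]-np.c_[q[:,:2],np.ones(len(q))]@a; k=abs(e)<2
a,_,_,_=np.linalg.lstsq(np.c_[q[k][:,:2],np.ones(k.sum())],q[k][:,2],rcond=None)
print(a,len(q),k.sum(),"tilt",np.degrees(np.arctan(-a[1])),"range",q[k].min(0),q[k].max(0))
for u in (265,300,330,360,395):
    c=Q[175:215,u]; i=np.nonzero(c[:,2]>95)[0][0]; print(u,c[i:i+3].round(1).tolist())
E
```

```text
[-1.20561756e-03 -4.29280372e-01  1.04632329e+02] 14862 14040 tilt 23.232898130345625 range [-39.97455562  -9.47272263  83.49375909] [ 15.99687363  47.76127994 109.22084603]
265 [[13.0, -9.3, 105.5], [12.5, -7.9, 108.2], [12.7, -7.7, 107.5]]
300 [[-0.9, -9.1, 106.1], [-1.0, -7.7, 109.0], [-1.0, -7.7, 107.8]]
330 [[-13.1, -13.1, 97.4], [-12.9, -10.2, 103.9], [-12.7, -8.1, 108.4]]
360 [[-24.4, -8.2, 108.7], [-24.3, -7.6, 109.2], [-24.4, -7.7, 107.7]]
395 [[-39.5, -11.0, 102.6], [-38.0, -8.2, 108.9], [-38.0, -7.8, 108.7]]
```

```bash
python3 - <<'E'
from h import *
from plant import sensors
o=sensors.get_obs(); A=R.from_euler("xyz",o["orientation"],degrees=True).as_matrix(); p=o["tool_pos"]
T=(pts("w16")-p)@A*1000
s=(abs(T[:,:,1]+8)<6)&(abs(T[:,:,0])<66)&(abs(T[:,:,0])>40)&(T[:,:,2]>-75)&(T[:,:,2]<15)
for z in range(-75,15,5):
    r=T[s]; r=r[(r[:,2]>=z)&(r[:,2]<z+5)]; print(z,len(r),end="; ")
plan(w2W([-12e-3,-.007,.029]),tool(10,0),n=5)
E
```

```text
-75 0; -70 296; -65 614; -60 488; -55 556; -50 585; -45 454; -40 405; -35 253; -30 30; -25 0; -20 0; -15 0; -10 0; -5 0; 0 167; 5 754; 10 329; w tcp now [-12.5  -5.6  42.4] total mm [  0.3  -1.5 -13.4] rot [24.  -5.6  3.2] n 5
row 0 [0.0002, -0.0012, -0.0107] [0.0134, -0.0031, 0.0018]
```

>>> {"api": "send_rows", "payload": {"commands": [[0,[0,0,-0.011],[0.0134,-0.0031,0.0018]],[0,[0,0,-0.011],[0.0134,-0.0031,0.0018]],[0,[0,0,-0.011],[0.0134,-0.0031,0.0018]],[0,[0,0,-0.011],[0.0134,-0.0031,0.0018]],[0,[0,0,-0.011],[0.0134,-0.0031,0.0018]],[0,[0,0,0],[0,0,0]]]}}

```text
clock: 15.3
tool_pos: [0.4708, -0.2182, 0.0282]
orientation: [-170.9, 0.3, 170.3]
force: [0.0, -0.1, 1.0]
opening: 0.0877
```

```bash
python3 - <<'E'
from h import *
from plant import sensors
o=sensors.get_obs(); print(o["joint_pos"].round(1),(W2w(o["tool_pos"])*1000).round(1),o["force"].round(1))
plan(w2W([-12e-3,-.007,.029]),tool(10,0),n=1)
Q=look("wrist","w17")
Q=look("top","t17",(240,180,420,300),4)
E
```

```text
[  3.8  15.4 -39.   14.4 -38.4 -25. ] [-11.6  -3.8  28.2] [ 0.  -0.1  1. ]
w tcp now [-11.6  -3.8  28.2] total mm [-1.  -3.   0.8] rot [-0.9  0.4 -0.5] n 1
row 0 [-0.004, -0.0122, 0.0031] [-0.0024, 0.0012, -0.0015]
```

View pics/w17.png

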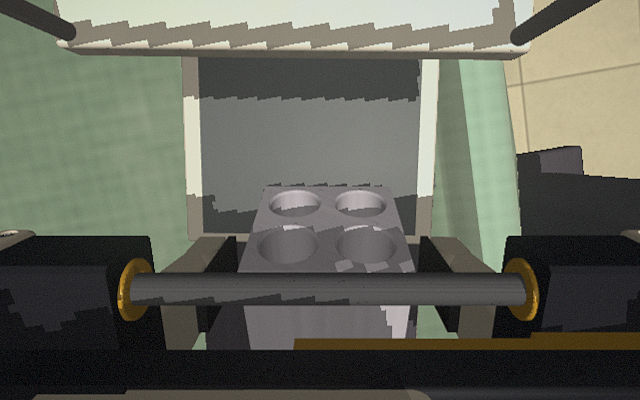

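View pics/t17.png

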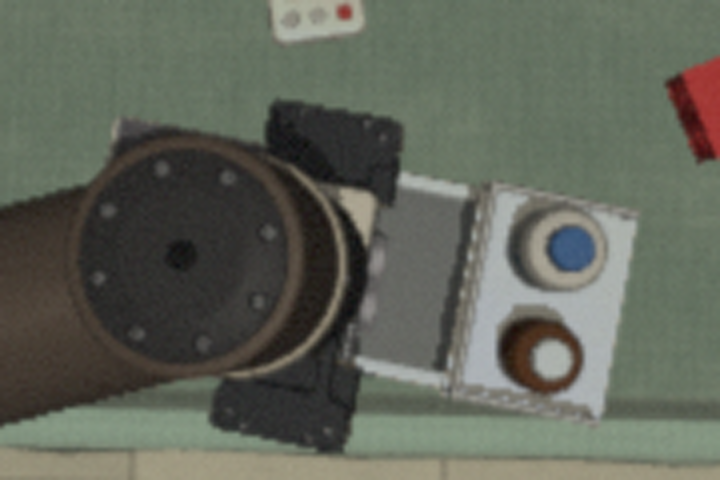

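>>> {"api": "send_rows", "payload": {"commands": [[1,[0,0,0],[0,0,0]],[1,[0,0,0],[0,0,0]],[1,[0,0,0],[0,0,0]],[1,[0,0,0],[0,0,0]],[1,[0,0,0],[0,0,0]],[1,[0,0,0],[0,0,0]],[1,[0,0,0],[0,0,0]]]}}

```text
clock: 16.1
tool_pos: [0.4706, -0.2171, 0.0274]
orientation: [-170.4, 0.0, 170.6]
force: [-0.3, -1.9, 0.7]
opening: 0.0601
```

```bash
cat >> h.py <<'E'
def roll(step,n,py,pz=18.):
    "rows turning the TCP by step deg each about warmer -x through (py,pz) mm"
    from plant import sensors
    o=sensors.get_obs(); p=W2w(o["tool_pos"])*1000
    rv=(Rw@np.array([-step,0,0]))/360
    out=[]
    c,s=np.cos(np.radians(step)),np.sin(np.radians(step))
    for i in range(n):
        d=p[1:]-[py,pz]; nd=np.array([c*d[0]+s*d[1],-s*d[0]+c*d[1]])  # rot by -step about x
        sh=np.array([0,*(nd-d)]); p=p+sh
        out.append([1,(Rw@sh/250).round(3).tolist(),rv.round(4).tolist()])
    return out
E
python3 - <<'E'
from h import *
from plant import sensors
o=sensors.get_obs(); print(o["joint_pos"].round(1),(W2w(o["tool_pos"])*1000).round(1),o["force"].round(1),o["opening"],o["orientation"])
Q=look("wrist","w18")
for v in (200,215,230,300,320,340):print(v,Q[v,[255,325,395]].round(0).tolist())
print(*roll(5,6,50.5),sep="\n")
E
```

```text
[  4.2  15.5 -39.3  15.2 -38.5 -25.9] [-12.   -2.8  27.4] [-0.3 -1.9  0.7] 0.0601280542271194 [-1.70352420e+02  1.91879190e-02  1.70579404e+02]
200 [[26.0, -22.0, 40.0], [-10.0, -26.0, 67.0], [-41.0, -26.0, 66.0]]
215 [[27.0, -14.0, 39.0], [-10.0, -21.0, 79.0], [-40.0, -21.0, 77.0]]
230 [[16.0, -16.0, 89.0], [-11.0, -17.0, 88.0], [-38.0, -17.0, 88.0]]
300 [[5.0, -11.0, 143.0], [-11.0, -11.0, 143.0], [-28.0, -11.0, 142.0]]
320 [[15.0, 16.0, 98.0], [-11.0, 15.0, 98.0], [-37.0, 15.0, 98.0]]
340 [[4.0, -5.0, 150.0], [-11.0, -5.0, 150.0], [-26.0, -5.0, 150.0]]
[1, [0.001, 0.004, 0.018], [-0.0137, 0.0025, 0.0]]
[1, [0.001, 0.006, 0.018], [-0.0137, 0.0025, 0.0]]
[1, [0.001, 0.007, 0.017], [-0.0137, 0.0025, 0.0]]
[1, [0.002, 0.009, 0.017], [-0.0137, 0.0025, 0.0]]
[1, [0.002, 0.01, 0.016], [-0.0137, 0.0025, 0.0]]
[1, [0.002, 0.011, 0.015], [-0.0137, 0.0025, 0.0]]
```

View pics/w18.png

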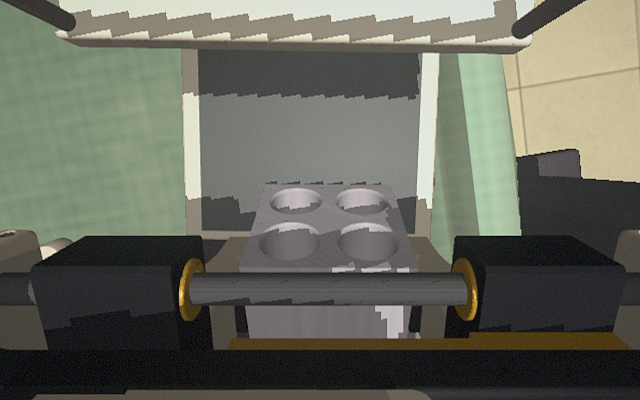

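>>> {"api": "send_rows", "payload": {"commands": [[1,[0.001,0.004,0.018],[-0.0137,0.0025,0]],[1,[0.001,0.006,0.018],[-0.0137,0.0025,0]],[1,[0.001,0.007,0.017],[-0.0137,0.0025,0]],[1,[0.002,0.009,0.017],[-0.0137,0.0025,0]]]}}

```text
clock: 16.55
tool_pos: [0.4715, -0.2115, 0.0457]
orientation: [-149.9, 0.0, 170.2]
force: [-1.0, -0.0, -6.2]
opening: 0.0596
```

```bash
cat >> h.py <<'E'
def st():
    from plant import sensors
    o=sensors.get_obs(); A=(R.from_matrix(Rw).inv()*R.from_euler("xyz",o["orientation"],degrees=True)).as_matrix()
    print("t",round(o["clock"],2),"j",o["joint_pos"].round(1),"tcp",(W2w(o["tool_pos"])*1000).round(1),"F",o["force"].round(1),"M",o["moment"].round(2),"open",round(o["opening"],4),"alpha",round(np.degrees(np.arctan2(-A[1,2],-A[2,2])),1),"yaw",round(np.degrees(np.arctan2(A[0,2]*0-A[1,0],-A[0,0])),1), "xz",A[2,0].round(3))
E
python3 - <<'E'
from h import *
st()
print(*roll(5,6,50.5),sep="\n")
E
```

```text
t 16.55 j [ 15.9  17.8 -48.2  39.5 -45.4 -59.1] tcp [-12.1   2.9  45.7] F [-1.  -0.  -6.2] M [ 2.69 -0.11 -0.1 ] open 0.0596 alpha 30.1 yaw 0.4 xz -0.001
[1, [0.002, 0.01, 0.016], [-0.0137, 0.0025, 0.0]]
[1, [0.002, 0.012, 0.015], [-0.0137, 0.0025, 0.0]]
[1, [0.002, 0.013, 0.014], [-0.0137, 0.0025, 0.0]]
[1, [0.003, 0.014, 0.013], [-0.0137, 0.0025, 0.0]]
[1, [0.003, 0.015, 0.012], [-0.0137, 0.0025, 0.0]]
[1, [0.003, 0.016, 0.01], [-0.0137, 0.0025, 0.0]]
```

>>> {"api": "send_rows", "payload": {"commands": [[1,[0.002,0.01,0.013],[-0.0137,0.0025,0]],[1,[0.002,0.012,0.013],[-0.0137,0.0025,0]],[1,[0.002,0.013,0.013],[-0.0137,0.0025,0]]]}}

```text
clock: 16.85
tool_pos: [0.4734, -0.2022, 0.0572]
orientation: [-134.2, 0.1, 170.3]
force: [-0.2, -0.9, -6.1]
opening: 0.0598
```

```bash
python3 - <<'E'
from h import *
st()
Q=look("side","s19",(320,120,420,260),4)
Q=look("wrist","w19")
print(*roll(5,5,50.5),sep="\n")
E
```

```text
t 16.85 j [ 23.8  24.4 -49.2  46.1 -56.1 -73.6] tcp [-11.9  12.3  57.2] F [-0.2 -0.9 -6.1] M [ 3.43 -0.32 -0.1 ] open 0.0598 alpha 45.8 yaw 0.5 xz -0.001
[1, [0.003, 0.014, 0.012], [-0.0137, 0.0025, 0.0]]
[1, [0.003, 0.015, 0.011], [-0.0137, 0.0025, 0.0]]
[1, [0.003, 0.016, 0.01], [-0.0137, 0.0025, 0.0]]
[1, [0.003, 0.017, 0.008], [-0.0137, 0.0025, 0.0]]
[1, [0.003, 0.017, 0.007], [-0.0137, 0.0025, 0.0]]
```

View pics/w19.png

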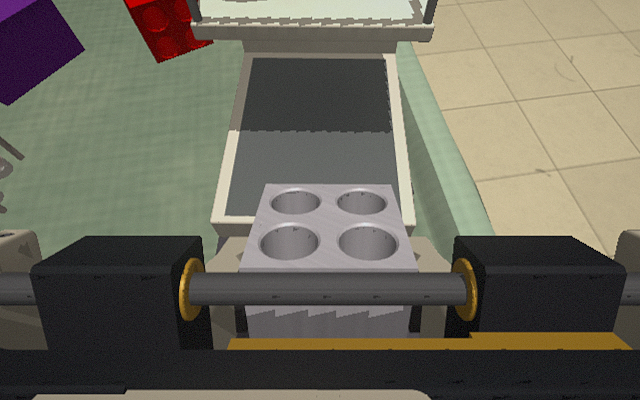

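>>> {"api": "send_rows", "payload": {"commands": [[1,[0.003,0.014,0.007],[-0.0137,0.0025,0]],[1,[0.003,0.015,0.006],[-0.0137,0.0025,0]],[1,[0.003,0.016,0.008],[-0.0137,0.0025,0]]]}}

```text
clock: 17.25
tool_pos: [0.4759, -0.1909, 0.0657]
orientation: [-118.6, -0.1, 170.4]
force: [-1.6, -0.8, -4.9]
opening: 0.0599
```

```bash
python3 - <<'E'
from h import *
st()
print(*roll(5,5,50.5),sep="\n")
E
```

```text
t 17.25 j [ 30.3  34.  -47.4  46.9 -67.1 -82.8] tcp [-11.4  24.   65.7] F [-1.6 -0.8 -4.9] M [ 3.73 -0.09 -0.47] open 0.0599 alpha 61.4 yaw 0.6 xz 0.001
[1, [0.003, 0.017, 0.009], [-0.0137, 0.0025, 0.0]]
[1, [0.003, 0.017, 0.007], [-0.0137, 0.0025, 0.0]]
[1, [0.003, 0.018, 0.005], [-0.0137, 0.0025, 0.0]]
[1, [0.003, 0.018, 0.004], [-0.0137, 0.0025, 0.0]]
[1, [0.003, 0.019, 0.002], [-0.0137, 0.0025, 0.0]]
```

>>> {"api": "send_rows", "payload": {"commands": [[1,[0.003,0.017,0.006],[-0.0137,0.0025,0]],[1,[0.003,0.017,0.004],[-0.0137,0.0025,0]]]}}

```text
clock: 17.45
tool_pos: [0.4776, -0.1818, 0.0695]
orientation: [-108.1, -0.1, 170.4]
force: [-0.4, -0.6, 1.9]
opening: 0.0598
```

```bash
python3 - <<'E'
from h import *
st()
print(*roll(5,5,50.5),sep="\n")
Q=look("wrist","w20")
Q=look("top","t20",(150,120,420,300),2.9)
E
```

```text
t 17.45 j [ 33.5  41.3 -45.3  46.1 -74.2 -87.3] tcp [-11.4  33.3  69.5] F [-0.4 -0.6  1.9] M [ 2.33 -0.06 -0.31] open 0.0598 alpha 71.9 yaw 0.6 xz 0.002
[1, [0.003, 0.018, 0.005], [-0.0137, 0.0025, 0.0]]
[1, [0.003, 0.018, 0.004], [-0.0137, 0.0025, 0.0]]
[1, [0.003, 0.019, 0.002], [-0.0137, 0.0025, 0.0]]
[1, [0.003, 0.019, 0.0], [-0.0137, 0.0025, 0.0]]
[1, [0.003, 0.019, -0.001], [-0.0137, 0.0025, 0.0]]
```

View pics/w20.png

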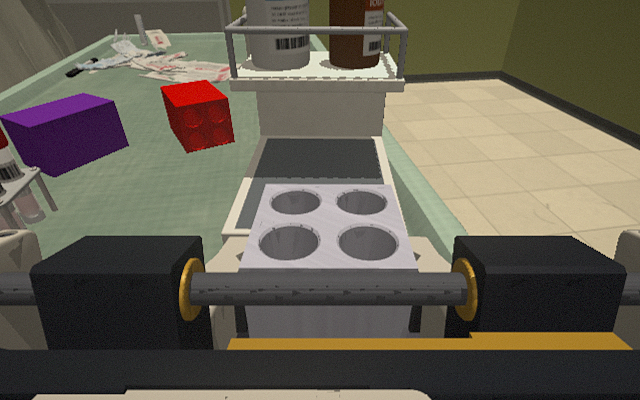

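View pics/t20.png

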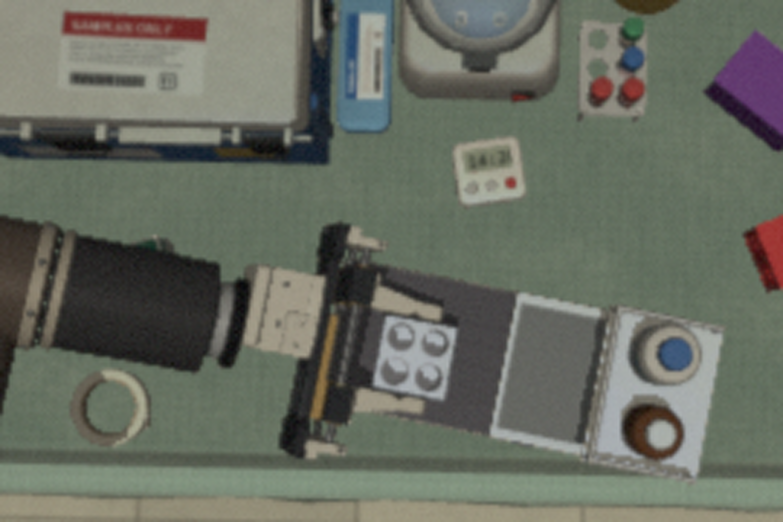

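```bash
python3 - <<'E'
from h import *
P=pts("t20")
for (u,v) in [(60,250),(130,250),(150,300),(200,300),(130,300),(152,242),(20,280)]:
    uu,vv=150+int(u/2.9),120+int(v/2.9); print((uu,vv),P[vv,uu].round(3))
Q=(pts("w20")-O)@Rw*1000
m=np.zeros((400,640),bool); m[190:268,262:400]=1; m&=(abs(Q[:,:,2]-106)<7)
q=Q[m]; a=np.linalg.lstsq(np.c_[q[:,:2],np.ones(len(q))],q[:,2],rcond=None)[0]; e=q[:,2]-np.c_[q[:,:2],np.ones(len(q))]@a; k=abs(e)<1.5
a=np.linalg.lstsq(np.c_[q[k][:,:2],np.ones(k.sum())],q[k][:,2],rcond=None)[0]; print(a,np.degrees(np.arctan(a[:2])),q[k].min(0),q[k].max(0))
E
```

```text
(170, 206) [0.561 0.129 0.207]
(194, 206) [0.564 0.083 0.177]
(201, 223) [0.525 0.062 0.193]
(218, 223) [0.526 0.026 0.183]
(194, 223) [0.525 0.076 0.198]
(202, 203) [0.582 0.094 0.057]
(156, 216) [0.537 0.152 0.224]
[-6.74357657e-03  1.32650331e-01  9.79545128e+01] [-0.38637262  7.55619031] [-39.83165025  46.68655932 102.9929754 ] [ 14.1068656  103.04025846 112.23140894]
```

>>> {"api": "send_rows", "payload": {"commands": [[1,[0.001,0.009,0.0],[-0.007,0.0013,0]],[1,[0,0,0],[0,0,0]],[0,[0,0,0],[0,0,0]],[0,[0,0,0],[0,0,0]],[0,[0,0,0],[0,0,0]],[0,[0,0,0],[0,0,0]],[0,[0,0,0],[0,0,0]],[0,[0,0,0],[0,0,0]]]}}

```text
clock: 18.35
tool_pos: [0.4782, -0.1792, 0.0687]
orientation: [-105.5, -0.4, 170.4]
force: [0.3, 0.6, 0.9]
opening: 0.0876
```

```bash
cat >> h.py <<'E'
def wells(Q,roi=(185,268,255,405),z0=108,tol=6):
    m=np.zeros((400,640),bool); m[roi[0]:roi[1],roi[2]:roi[3]]=1; m&=(abs(Q[:,:,2]-z0)<tol)
    q=Q[m]
    for t in (9,2,1.5):
        X=np.c_[q[:,:2],np.ones(len(q))]; a=np.linalg.lstsq(X,q[:,2],rcond=None)[0]; q=q[abs(q[:,2]-X@a)<t]
    r=cv2.minAreaRect(q[:,:2].astype(np.float32))
    print("tilt",np.degrees(np.arctan(a[:2])).round(2),"z mean",q[:,2].mean().round(1),"box",cv2.boxPoints(r).round(1).tolist())
E
python3 - <<'E'
from h import *
st()
Q=look("wrist","w21"); wells(Q)
Q=look("top","t21",(240,180,420,300),4); wells(Q,roi=(225,275,265,315))
E
```

```text
t 18.35 j [ 34.1  43.4 -44.6  45.8 -75.9 -88.1] tcp [-11.2  35.9  68.7] F [0.3 0.6 0.9] M [ 3.19 -0.46 -0.  ] open 0.0876 alpha 74.5 yaw 0.6 xz 0.007
tilt [-0.03  0.5 ] z mean 107.6 box [[-42.0, 107.5999984741211], [-41.20000076293945, 49.0], [19.0, 49.70000076293945], [18.200000762939453, 108.4000015258789]]
tilt [ 1.14 -0.27] z mean 107.3 box [[-96.0, 60.79999923706055], [15.100000381469727, 42.0], [26.299999237060547, 108.69999694824219], [-84.80000305175781, 127.4000015258789]]
```

View pics/t21.png

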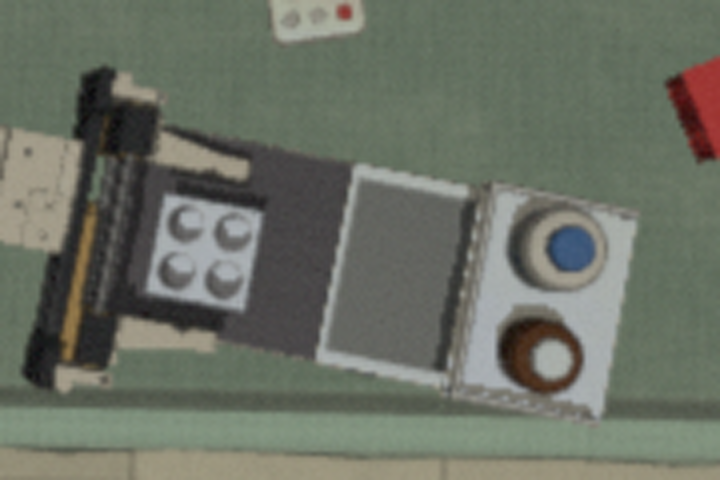

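>>> {"api": "send_rows", "payload": {"commands": [[1,[0,0,0],[0,0,-0.0012]],[1,[0,0,0],[0,0,0]],[1,[0,0,0],[0,0,0]],[1,[0,0,0],[0,0,0]],[1,[0,0,0],[0,0,0]],[1,[0,0,0],[0,0,0]],[1,[0,0,0],[0,0,0]],[1,[-0.006,-0.032,0],[0,0,0]],[1,[-0.006,-0.032,0],[0,0,0]],[1,[-0.006,-0.032,0],[0,0,0]],[1,[0,0,0],[0,0,0]]]}}

```text
clock: 19.55
tool_pos: [0.4762, -0.2021, 0.0685]
orientation: [-105.6, -0.2, 170.2]
force: [-0.3, -3.0, -2.7]
opening: 0.0599
```

```bash
python3 - <<'E'
from h import *
st()
Q=look("wrist","w22"); wells(Q)
E
```

```text
t 19.55 j [ 31.5  42.9 -46.4  48.5 -74.9 -89.2] tcp [-9.2 13.  68.5] F [-0.3 -3.  -2.7] M [ 3.36 -0.61 -0.11] open 0.0599 alpha 74.4 yaw 0.4 xz 0.004
tilt [-0.16  0.56] z mean 107.6 box [[-39.599998474121094, 85.0], [-38.79999923706055, 27.100000381469727], [21.5, 27.899999618530273], [20.700000762939453, 85.80000305175781]]
```

View pics/w22.png

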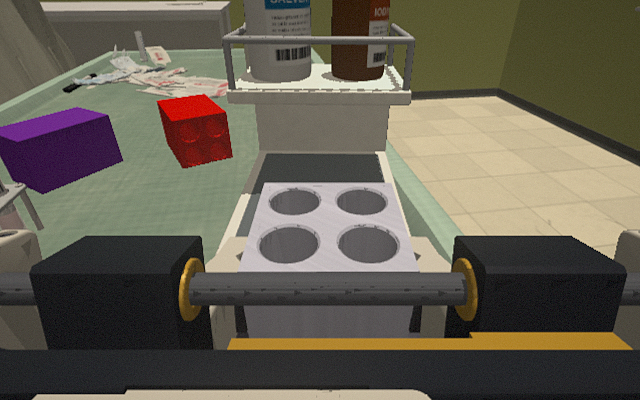

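>>> {"api": "send_rows", "payload": {"commands": [[1,[-0.007,-0.032,0],[0,0,0]],[1,[-0.007,-0.032,0],[0,0,0]],[1,[-0.005,-0.024,0],[0,0,0]],[1,[0,0,0],[0,0,0]]]}}

```text
clock: 20.0
tool_pos: [0.4732, -0.2237, 0.0685]
orientation: [-105.6, -0.2, 170.4]
force: [0.8, -1.5, -1.9]
opening: 0.0599
```

```bash
python3 - <<'E'
from h import *
st()
Q=look("wrist","w23"); wells(Q)
E
```

```text
t 20.0 j [ 29.1  42.3 -48.3  51.4 -73.9 -90.4] tcp [-8.3 -8.8 68.5] F [ 0.8 -1.5 -1.9] M [ 3.39 -0.75  0.36] open 0.0599 alpha 74.4 yaw 0.6 xz 0.003
tilt [-0.08  0.62] z mean 107.6 box [[-39.099998474121094, 62.900001525878906], [-38.099998474121094, 5.0], [22.200000762939453, 6.0], [21.100000381469727, 64.0]]
```

>>> {"api": "send_rows", "payload": {"commands": [[1,[-0.002,-0.01,0],[0,0,-0.002]],[1,[-0.002,-0.01,0],[0,0,0]],[1,[0,0,0],[0,0,0]]]}}

```text
clock: 20.35
tool_pos: [0.4726, -0.2284, 0.0685]
orientation: [-105.6, -0.1, 169.6]
force: [0.4, 0.4, -0.6]
opening: 0.0601
```

```bash
python3 - <<'E'
from h import *
st()
Q=look("wrist","w24"); wells(Q)
E
```

```text
t 20.35 j [ 28.3  42.4 -47.9  51.3 -74.1 -90.2] tcp [ -8.  -13.5  68.5] F [ 0.4  0.4 -0.6] M [ 3.32 -0.7   0.15] open 0.0601 alpha 74.4 yaw -0.2 xz 0.002
tilt [-0.07  0.63] z mean 107.6 box [[-37.70000076293945, 1.100000023841858], [22.600000381469727, 0.800000011920929], [22.899999618530273, 58.70000076293945], [-37.400001525878906, 59.0]]
```

>>> {"api": "send_rows", "payload": {"commands": [[1,[-0.001,-0.007,0],[0,0,0]],[1,[0,0,0],[0,0,0]]]}}

```text
clock: 20.6
tool_pos: [0.4728, -0.2294, 0.0688]
orientation: [-105.6, -0.1, 169.7]
force: [0.6, -1.1, -3.0]
opening: 0.0601
```

```bash
python3 - <<'E'
from h import *
st()
E
```

```text
t 20.6 j [ 28.2  42.4 -48.   51.5 -74.1 -90.2] tcp [ -7.7 -14.5  68.8] F [ 0.6 -1.1 -3. ] M [ 3.73 -0.83  0.31] open 0.0601 alpha 74.4 yaw -0.1 xz 0.002
```

>>> {"api": "send_rows", "payload": {"commands": [[1,[-0.001,-0.006,0],[0,0,0]],[1,[0,0,0],[0,0,0]]]}}

```text
clock: 20.8
tool_pos: [0.4727, -0.2299, 0.0691]
orientation: [-105.6, -0.1, 169.7]
force: [0.8, -3.2, -3.4]
opening: 0.0597
```

>>> {"api": "send_rows", "payload": {"commands": [[1,[-0.001,-0.006,0],[0,0,0]],[1,[0,0,0],[0,0,0]]]}}

```text
clock: 21.0
tool_pos: [0.4727, -0.2304, 0.0693]
orientation: [-105.6, -0.1, 169.8]
force: [0.9, -1.1, -2.2]
opening: 0.0599
```

```bash
python3 - <<'E'
from h import *
st()
Q=look("wrist","w25"); wells(Q)
E
```

```text
t 21.0 j [ 28.1  42.3 -48.2  51.8 -74.  -90.3] tcp [ -7.6 -15.5  69.3] F [ 0.9 -1.1 -2.2] M [ 3.81 -0.82  0.32] open 0.0599 alpha 74.4 yaw -0.0 xz 0.001
tilt [-0.11  2.06] z mean 108.4 box [[-37.400001525878906, -2.5], [22.899999618530273, -2.799999952316284], [23.100000381469727, 57.29999923706055], [-37.20000076293945, 57.5]]
```

>>> {"api": "send_rows", "payload": {"commands": [[1,[0.001,0.005,-0.003],[0,0,0]],[0,[0,0,0],[0,0,0]],[0,[0,0,0],[0,0,0]],[0,[0,0,0],[0,0,0]],[0,[0,0,0],[0,0,0]],[0,[0,0,0],[0,0,0]],[0,[0,0,0],[0,0,0]]]}}

```text
clock: 21.75
tool_pos: [0.4714, -0.2308, 0.0689]
orientation: [-105.5, -0.2, 169.6]
force: [0.2, 0.2, -0.9]
opening: 0.0874
```

```bash
python3 - <<'E'
from h import *
st()
Q=look("wrist","w26"); wells(Q)
Q=look("top","t26",(240,180,420,300),4)
E
```

```text
t 21.75 j [ 28.1  42.4 -48.2  51.6 -74.1 -90.3] tcp [ -8.8 -16.1  68.9] F [ 0.2  0.2 -0.9] M [ 3.11 -0.51 -0.  ] open 0.0874 alpha 74.5 yaw -0.2 xz 0.003
tilt [-0.05  0.21] z mean 107.6 box [[-37.79999923706055, -0.4000000059604645], [22.399999618530273, -0.6000000238418579], [22.600000381469727, 55.79999923706055], [-37.599998474121094, 55.900001525878906]]
```

View pics/w26.png

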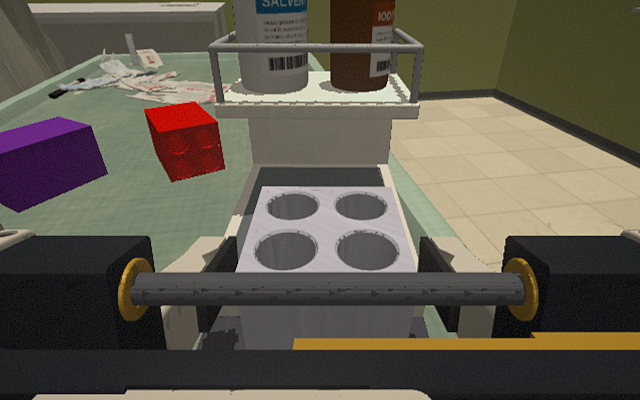

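View pics/t26.png

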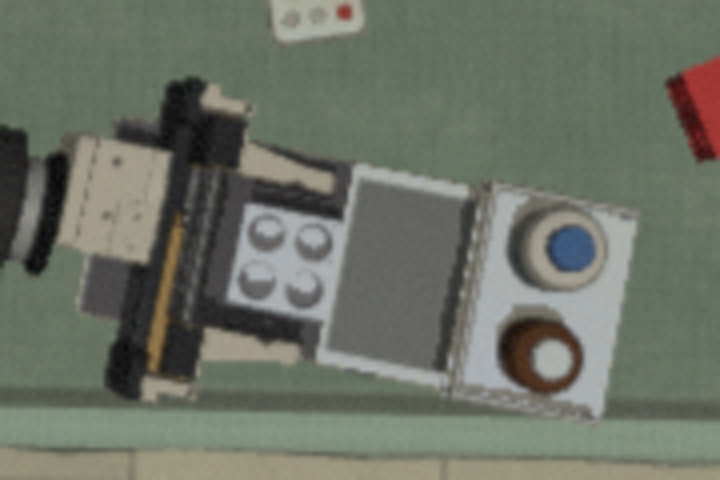

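>>> {"api": "send_rows", "payload": {"commands": [[0,[0.007,0.038,0.011],[0,0,0]],[0,[0.014,0.076,0.022],[0,0,0]],[0,[0.014,0.076,0.022],[0,0,0]],[0,[0.014,0.076,0.022],[0,0,0]],[0,[0,0.02,0.1],[0,0,0]],[0,[0,0,0.15],[0.01,-0.002,0]],[0,[0,0,0.15],[0.015,-0.003,0]],[0,[0,0,0.1],[0.015,-0.003,0]],[0,[0,0,0],[0.015,-0.003,0]],[0,[0,0,0],[0,0,0]]]}}

```text
clock: 22.85
tool_pos: [0.4857, -0.1485, 0.2188]
orientation: [-126.5, 0.1, 170.3]
force: [-0.2, -0.2, -0.7]
opening: 0.0879
```

```bash
python3 - <<'E'
from h import *
st()
Q=look("wrist","w27"); wells(Q,roi=(100,330,200,450),tol=3)
Q=look("top","t27",(150,120,420,300),2.9);wells(Q,roi=(225,275,290,330),tol=4)
Q=look("side","s27",(300,110,440,320),2.8)
E
```

```text
t 22.85 j [ 33.6  17.8 -36.6  36.4 -80.6 -64.6] tcp [ -9.3  67.4 218.8] F [-0.2 -0.2 -0.7] M [ 2.74 -0.39 -0.04] open 0.0879 alpha 53.5 yaw 0.5 xz -0.001
tilt [-0.05  0.11] z mean 107.6 box [[-37.5, 38.20000076293945], [-37.400001525878906, -0.20000000298023224], [22.700000762939453, 0.10000000149011612], [22.5, 38.5]]
tilt [ 0.65 -0.  ] z mean 107.5 box [[-36.70000076293945, 1.5], [23.0, 1.5], [23.0, 61.0], [-36.70000076293945, 61.099998474121094]]
```

View pics/w27.png

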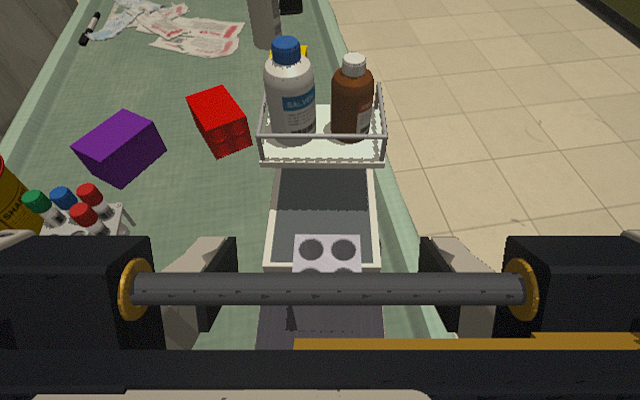

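View pics/t27.png

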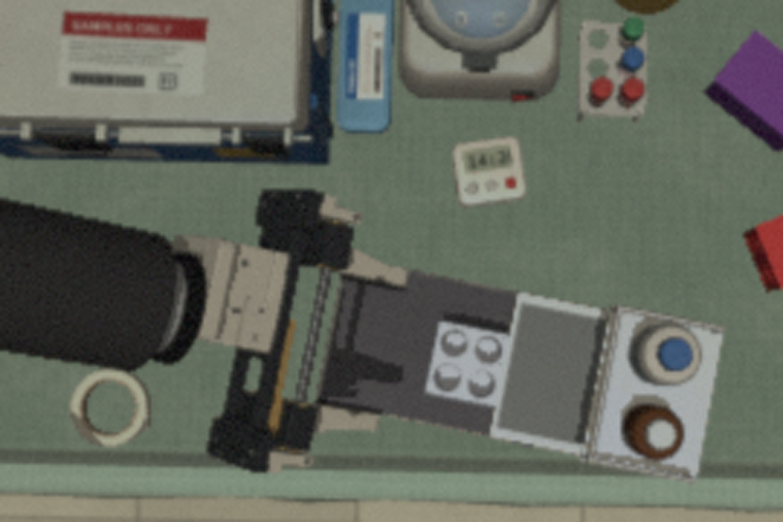

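View pics/s27.png

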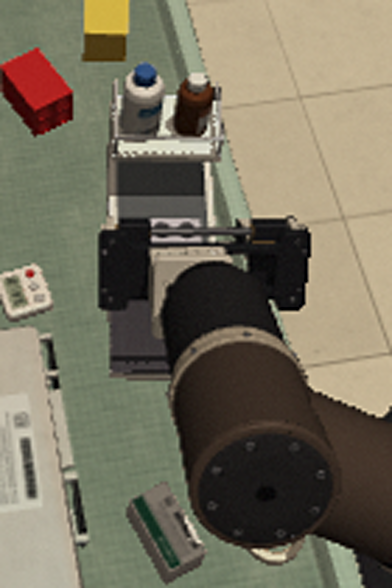

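```bash
python3 - <<'E'
from h import *
plan(w2W([-8e-3,.075,.09]),tool(45,0),n=5,hand=.6)
E
```

```text
w tcp now [ -9.9  66.8 216.4] total mm [   3.3    7.7 -126.4] rot [ 8.8 -1.8 -0.5] n 5
row 0.6 [0.0026, 0.0062, -0.1011] [0.0049, -0.001, -0.0003]
```

>>> {"api": "send_rows", "payload": {"commands": [[0.6,[0.006,0.03,0],[0.005,-0.001,0]],[0.6,[0.003,0.006,0],[0.005,-0.001,0]],[0.6,[0.002,0.003,-0.1],[0.005,-0.001,0]],[0.6,[0.002,0,-0.1],[0.005,-0.001,0]],[0.6,[0,0,-0.1],[0.005,-0.001,0]],[0.6,[0,0,-0.1],[0,0,0]],[0.6,[0,0,-0.06],[0,0,0]],[0.6,[0,0,0],[0,0,0]]]}}

```text
clock: 23.8
tool_pos: [0.4883, -0.1359, 0.0918]
orientation: [-135.5, -0.6, 170.5]
force: [-0.7, -0.8, 0.8]
opening: 0.0355
```

```bash
python3 - <<'E'
from h import *
st()
Q=look("wrist","w28")
plan(w2W([-8e-3,.070,.016]),tool(45,0),n=5,hand=.6)
E
```

```text
t 23.8 j [ 31.2  23.  -41.6  36.  -63.5 -68.1] tcp [-9.  80.3 91.8] F [-0.7 -0.8  0.8] M [ 2.26 -0.26 -0.06] open 0.0355 alpha 44.5 yaw 0.7 xz 0.011
w tcp now [-8.6 80.5 92.6] total mm [ -1.2 -10.5 -76.6] rot [-0.6 -0.5 -0.7] n 5
row 0.6 [-0.001, -0.0084, -0.0613] [-0.0003, -0.0003, -0.0004]
```

View pics/w28.png

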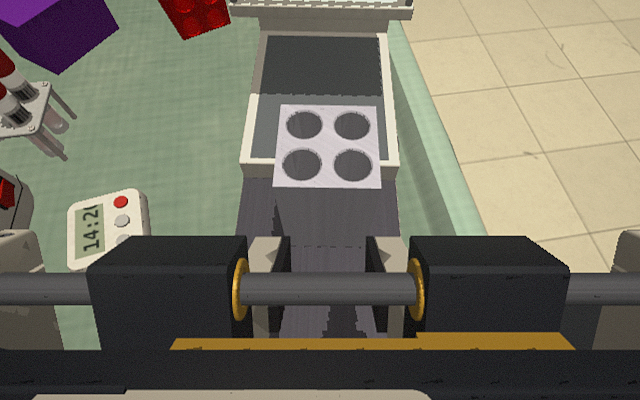

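>>> {"api": "send_rows", "payload": {"commands": [[0.6,[0,-0.002,-0.06],[0,0,-0.0004]],[0.6,[0,-0.002,-0.06],[0,0,-0.0004]],[0.6,[0,-0.002,-0.06],[0,0,-0.0004]],[0.6,[0,-0.002,-0.06],[0,0,-0.0004]],[0.6,[0,-0.002,-0.06],[0,0,-0.0004]],[0.6,[0,0,0],[0,0,0]]]}}

```text
clock: 24.45
tool_pos: [0.4898, -0.1374, 0.0128]
orientation: [-135.6, -0.5, 169.8]
force: [-0.8, -0.4, 0.3]
opening: 0.0353
```

```bash
python3 - <<'E'
from h import *
st()
Q=look("wrist","w29")
plan(w2W([-8e-3,.050,.016]),tool(45,0),n=5,hand=.6)
E
```

```text
t 24.45 j [ 29.8  30.1 -44.9  40.5 -55.1 -75.4] tcp [-7.2 79.1 12.8] F [-0.8 -0.4  0.3] M [ 2.22 -0.23 -0.02] open 0.0353 alpha 44.4 yaw 0.0 xz 0.009
w tcp now [-6.9 79.3 13.6] total mm [ -6.3 -28.6   2.4] rot [-0.7 -0.4 -0. ] n 5
row 0.6 [-0.005, -0.0229, 0.002] [-0.0004, -0.0002, -0.0]
```

View pics/w29.png

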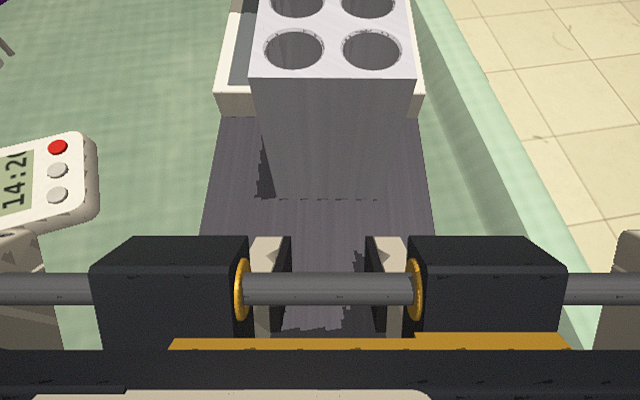

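>>> {"api": "send_rows", "payload": {"commands": [[0.6,[-0.005,-0.027,0],[0,0,0]],[0.6,[-0.005,-0.027,0],[0,0,0]],[0.6,[-0.005,-0.027,0],[0,0,0]],[0.6,[-0.005,-0.027,0],[0,0,0]],[0.6,[0,0,0],[0,0,0]]]}}

```text
clock: 25.0
tool_pos: [0.4851, -0.1666, 0.015]
orientation: [-135.6, -0.4, 169.8]
force: [-0.7, 0.1, -0.5]
opening: 0.0351
```

```bash
python3 - <<'E'
from h import *
st()
E
```

```text
t 25.0 j [ 26.4  29.1 -47.2  44.  -53.5 -75.8] tcp [-6.6 49.5 15. ] F [-0.7  0.1 -0.5] M [ 2.35 -0.31  0.07] open 0.0351 alpha 44.4 yaw 0.0 xz 0.007
```

Now 1 mm steps until contact.

>>> {"api": "send_rows", "payload": {"commands": [[0.6,[-0.001,-0.008,0],[0,0,0]],[0.6,[0,0,0],[0,0,0]]]}}

```text
clock: 25.2
tool_pos: [0.4851, -0.169, 0.0154]
orientation: [-135.7, -0.3, 169.8]
force: [-0.1, 0.4, 0.3]
opening: 0.035
```

>>> {"api": "send_rows", "payload": {"commands": [[0.6,[-0.001,-0.006,0],[0,0,0]],[0.6,[0,0,0],[0,0,0]]]}}

```text
clock: 25.4
tool_pos: [0.4856, -0.1698, 0.0153]
orientation: [-135.8, -0.3, 169.8]
force: [-1.2, 0.5, -0.1]
opening: 0.0349
```

>>> {"api": "send_rows", "payload": {"commands": [[0.6,[-0.001,-0.006,0],[0,0,0]],[0.6,[0,0,0],[0,0,0]]]}}

```text
clock: 25.6
tool_pos: [0.486, -0.1704, 0.0151]
orientation: [-135.8, -0.2, 169.9]
force: [-1.1, 3.8, 0.6]
opening: 0.0353
```

>>> {"api": "send_rows", "payload": {"commands": [[0.6,[-0.001,-0.006,0],[0,0,0]],[0.6,[0,0,0],[0,0,0]]]}}

```text
clock: 25.8
tool_pos: [0.4864, -0.1705, 0.0149]
orientation: [-135.9, -0.2, 170.0]
force: [-2.1, 4.5, 1.5]
opening: 0.0351
```

>>> {"api": "send_rows", "payload": {"commands": [[0.6,[-0.001,-0.006,0],[0,0,0]],[0.6,[0,0,0],[0,0,0]]]}}

```text
clock: 26.0
tool_pos: [0.4869, -0.1705, 0.0146]
orientation: [-136.0, -0.1, 170.1]
force: [-1.6, 3.6, 1.3]
opening: 0.0352
```

```bash
python3 - <<'E'
from h import *
st()
Q=look("wrist","w30"); wells(Q,roi=(0,110,240,430),tol=4)
E
```

```text
t 26.0 j [ 25.7  28.7 -47.7  45.  -52.8 -76. ] tcp [-4.2 46.  14.6] F [-1.6  3.6  1.3] M [ 3.    0.35 -0.72] open 0.0352 alpha 44.0 yaw 0.3 xz 0.002
tilt [0.02 0.13] z mean 107.7 box [[-37.79999923706055, -1.399999976158142], [22.700000762939453, -1.600000023841858], [22.899999618530273, 40.20000076293945], [-37.599998474121094, 40.400001525878906]]
```

View pics/w30.png

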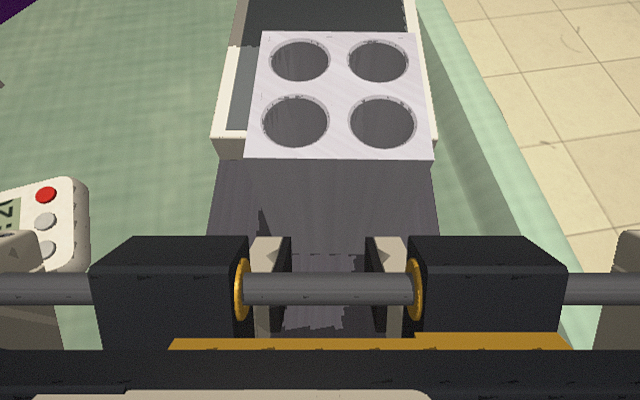

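>>> {"api": "send_rows", "payload": {"commands": [[0.6,[-0.004,-0.012,0],[0,0,0]],[0.6,[0,0,0],[0,0,0]]]}}

```text
clock: 26.25
tool_pos: [0.4878, -0.1705, 0.0143]
orientation: [-136.3, 0.0, 170.3]
force: [-1.7, 3.2, 0.6]
opening: 0.0348
```

```bash
python3 - <<'E'
from h import *
st()
Q=look("wrist","w31"); wells(Q,roi=(0,110,240,430),tol=4)
m=np.zeros((400,640),bool); m[60:150,220:250]=1; m[60:150,432:445]=1
m&=(abs(Q[:,:,2]-40)<1.5)&(Q[:,:,1]>-20)&(abs(Q[:,:,0])<66); q=Q[m]; print("step edge y L/R",np.percentile(q[q[:,0]>0][:,1],99.5), np.percentile(q[q[:,0]<0][:,1],99.5) if (q[:,0]<0).any() else None)
E
```

```text
t 26.25 j [ 25.6  28.6 -47.9  45.4 -52.4 -76.1] tcp [-3.3 46.1 14.3] F [-1.7  3.2  0.6] M [ 2.91  0.23 -0.61] open 0.0348 alpha 43.7 yaw 0.5 xz -0.001
tilt [0.03 0.14] z mean 107.7 box [[-37.70000076293945, 40.20000076293945], [-37.599998474121094, -1.399999976158142], [23.0, -1.2999999523162842], [22.899999618530273, 40.29999923706055]]
step edge y L/R 0.1930578377174516 0.39451641891201045
```

>>> {"api": "send_rows", "payload": {"commands": [[0.6,[0.007,0.04,0],[0,0,0]],[0.6,[0.014,0.08,0.01],[0,0,0]],[0.6,[0.014,0.08,0.06],[0,0,0]],[0.6,[0,0.02,0.15],[0,0,0]],[0.6,[0,0,0.19],[0,0,0]],[0.6,[0,0,0.19],[0,0,0]],[0.6,[0,0,0.19],[0,0,0]],[0.6,[0,0,0.19],[0,0,0]],[0.6,[0,0,0.19],[0,0,0]],[0.6,[0,0,0],[0,0,0]]]}}

```text
clock: 27.3
tool_pos: [0.4922, -0.11, 0.3177]
orientation: [-136.0, -0.6, 170.4]
force: [0.8, 0.6, -1.2]
opening: 0.0352
```

```bash
python3 - <<'E'
from h import *
st()
Q=look("wrist","w32")
Q=look("top","t32",(150,120,420,300),2.9);wells(Q,roi=(225,275,290,330),tol=4)
P0=pts("top0");P1=pts("t32")
for n,(u,v) in dict(saline=(380,241),iodine=(375,268),clock=(318,178),carton=(190,213)).items(): print(n,P0[v,u].round(3),P1[v,u].round(3))
Q=look("side","s32",(280,100,440,320),2.6)
E
```

```text
t 27.3 j [ 34.3  10.1 -23.9  29.7 -90.1 -52.9] tcp [ -9.7 106.4 317.7] F [ 0.8  0.6 -1.2] M [ 2.4  -0.4   0.03] open 0.0352 alpha 44.0 yaw 0.6 xz 0.011
tilt [-0.5  -0.53] z mean 107.6 box [[-36.599998474121094, 1.100000023841858], [23.0, 0.8999999761581421], [23.200000762939453, 60.400001525878906], [-36.5, 60.599998474121094]]
saline [ 0.492 -0.333  0.228] [ 0.492 -0.333  0.226]
iodine [ 0.434 -0.325  0.21 ] [ 0.434 -0.325  0.208]
clock [ 0.659 -0.2    0.014] [ 0.658 -0.2    0.019]
carton [0.556 0.122 0.061] [0.527 0.01  0.485]
```

View pics/t32.png

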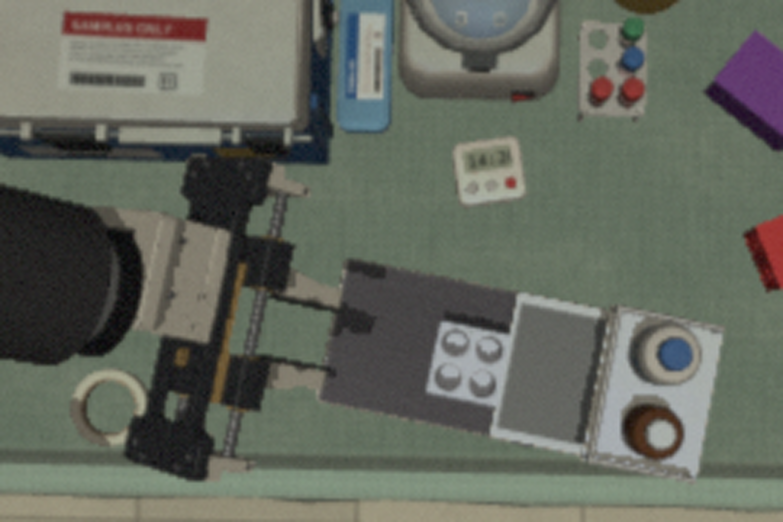

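View pics/s32.png

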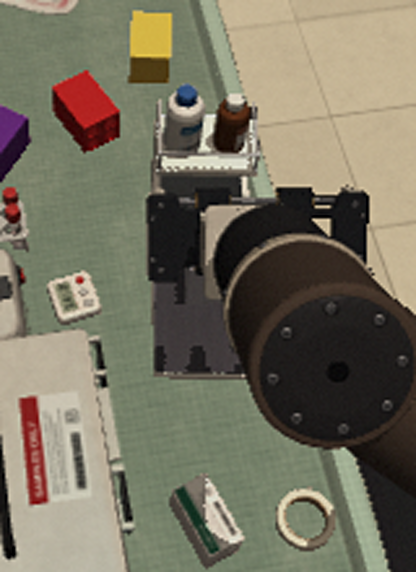

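```bash
python3 - <<'E'
from plant import order
print(order.close_job())
E
```

```text
the job is handed in; nothing more can be done
None
```

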